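Clear the swing-out board and stow it under the counter shelf

ROBOT

A 6-joint arm with a two-finger parallel gripper is mounted at the origin on a cart in front of the work surface, level with it; the furniture and walls round the work are solid. World frame = base frame: x ahead of the robot, y to its left, z up, the work surface at z = 0. Lengths are in m, angles in degrees, forces in N, time in s.
With the tool pointing down it reaches from about 0.35 to 0.875 m from the base axis. Payload 4.2 kg.
Tool frame: the origin (TCP) lies at the very end of the fingers, on their centre line; the grasp point (between the pads) lies 19 mm behind it; z points along the fingers, y is the direction in which the jaws open and shut (so a half turn about z gives the same grasp; the last joint's range is limited). The gripper opens to 87 mm and grips with 3 to 60 N. Pads are 19 mm wide; open, the fingers measure 117 mm over their backs; the gripper's body (75 mm by 190 mm) begins 51 mm behind the grasp point.
Start: joints at [-49.125, 22.042, 0.453, 0, -68.411, -14.817], TCP at [0.275, -0.561, 0.223] pointing down, gripper open.
Joint ranges: [-179.83, 179.83], [-69.29, 118.12], [-61.27, 80.66], [-181.25, 117.63], [-171.15, -9.14], [-177.46, 177.46]. Speed limits (degrees/s): [159.86, 159.86, 180, 180, 180, 180].

INTERFACE

Orientations are given as a 3x3 rotation matrix whose columns are the frame's x, y, z axes.
In Python, from station import r, imaging gives the robot as it stands. The module is installed in compiled form; this text tells all that it offers.
- The arm moves only by the tool move_arm, never from a script. Its argument "motion" is one flat list of numbers, 7 for each row, row after row: the shift along the tool's x, y, z in units of 40 mm (1.0 is 40 mm), then the turn, a rotation vector about the tool's x, y, z in units of 5 degrees (1.0 is 5 degrees), then the gripper's target within -1 to 1 (shut at 1, half-way at 0, fully open at -1). In form: [dx, dy, dz, wx, wy, wz, gripper, dx, dy, dz, wx, wy, wz, gripper, ...]. A call has 1 to 20 rows; each row is the pose to reach, as a shift and turn from the pose measured when the call began, along the tool's axes at that moment; what a row does not reach only later rows make up. A row lasts 1/12 s, in which the tool goes at most 41.7 mm and 7.16 degrees, less where a joint would pass 70% of its speed; a pose out of reach is approached as far as the arm can. A call with a gripper value outside its range is refused whole. The fingers move at their own pace and stop on an object; the grip force is fixed at half the most. Time passes only in rows, so rows that repeat a pose let the fingers close. It gives the time, the measured TCP pose, the force and the opening at its end, in the units of the state.
- r.sense(): the state, without advancing time (a new reading comes with each control period).
- imaging.capture(name): name is "scene" or "top" or "wrist"; returns the picture (384x512x3 uint8, blue, green, red); there is no depth.
- imaging.camera_params(name): a dict with "intrinsics" (3x3 intrinsics, pixels), "world_from_camera" (4x4, takes a point from camera to world coordinates). Camera axes: x right, y down, z forward; pixel columns grow to the right and rows downward; lengths in m; the calibration is good to about 2 mm. A picture is of the moment at which its call begins: read the wrist's pose just before it. camera_params takes no time and is no camera call; for the wrist camera it gives the pose at the moment of the call.
- r.finish_job(): hands the job in, once; it reports no verdict.
The state is a dict: "time_s": time; "joints": joint angles; "joint_velocities": joint speeds; "effort": joint torques, N m; "tcp_pos": TCP position; "ee_rot": TCP orientation; "wrist_force": force on the tool from outside, world axes, zero at the start; "moment": the same for the moment, N m; "gripper_width": opening from 0.0 (shut) to 1.0 (fully open).
Only numpy, scipy, OpenCV 4.12 (cv2) and the standard library are available. Lean on these libraries where they do the work, as an engineer would, in place of code of your own. Each camera call takes 0.05 s, during which the arm holds its last target.

TASK

The wooden serving board is swung out from under the little counter shelf with the spice jar standing on it. Stand the spice jar upright on the free half of the small tray beside the salt shaker, then push the free end of the board so that it swings about the shelf leg it hangs on, all the way in under the shelf until it rests along the back rail. Do not knock against the shelf, and leave the salt shaker, the honey jar, the tin, the mug and the garlic where they are.

Things in the scene. Friction and masses are not known exactly. Their poses are not given: they have to be found in the camera images.
- shelf: Fixed counter shelf: wooden deck 140 (x) x 400 (y) x 15 mm, underside 125 mm above the worktop, on four steel legs 12 mm thick at x = -15 and +35, y = +175 and -175 mm. Origin: on the worktop below the deck's middle; x to its back (away from the robot), y left, z up. A low stop rail (front face x = +29 mm, 10 to 32 mm high) joins the rear legs. Between the front legs it is open.
- deck_edge (a point): Middle of the lower front edge of the shelf's deck (shelf x = -70 mm, 125 mm up), axes as the shelf. A gripper's body does not fit below the deck: upright fingers cannot follow the board all the way in, but fingers slanted about 35 degrees, tips forward under this edge, can.
- pivot (a point): Foot of the shelf's front left leg, on which the board's hanging hole (17 mm) is threaded: the board can only swing about this point (2.5 mm play). Shelf x = -15, y = +175 mm.
- board: Loose wooden paddle board 28 mm thick, 0.45 kg, flat on the worktop, threaded on the pivot leg. Origin: hole centre, underside; z up. It extends along its own -y: handle 36 mm wide to y = -90, then blade 85 mm wide (x -42.5 to +42.5) to the free end at y = -290 mm. It starts swung out 31 to 38 degrees; the long -x edge faces the robot: push there, 1 to 4 N.
- board_end (a point): Middle of the board's free end face, 14 mm above the worktop, axes as the board. Stowed, the board's y axis is parallel to the shelf's, its +x edge lies along the stop rail and its -x edge 12 mm behind the deck's front edge.
- jar_mid (a point): Centre, 53 mm above its foot, of the loose spice jar with a red cap: round, 45 mm across, 106 mm tall, 0.11 kg, standing on the board 200 to 225 mm from the hole. z is its long axis. Too tall to pass under the deck while on the board. Grasp it across its width about 25 mm above this point, so that the gripper's body stays clear of the cap's top (53 mm above this point).
- tray: Fixed small wooden tray 200 (x) x 110 (y) mm, rim 14 mm high and 6 mm thick, floor 6 mm above the worktop. Origin: below its middle, at worktop height; x along its length. The salt shaker stands on its +x half; the -x half (centre at x = -50 mm), the half toward the robot, is free for the spice jar.
- salt_mid (a point): Centre (45 mm above its foot) of the loose salt shaker, 44 mm across, 90 mm tall, on the tray. To be left alone.
- honey_jar: Loose squat jar with a yellow lid, 71 mm across, 86 mm tall, on the shelf's deck; origin in its underside. To be left alone.
- tomato_tin: Loose low tin, 75 mm across, 58 mm tall, on the shelf's deck; origin in its underside. To be left alone. It and the honey jar may have changed places.
- mug: Loose white dotted mug, 82 mm across, 91 mm tall, on the worktop to the left; origin in its underside. To be left alone.
- garlic: Loose garlic bulb, 56 mm, on the worktop to the left; origin in its underside. To be left alone.

How it is judged (in metres and radians):
On the way, in this order (a step that is already met when the one before it is completed fails the run):
1. the spice jar stands upright on the tray, let go (contact force between spice_jar and tray above 0.3 N and angle between jar_mid's own z axis and vertical below 0.12 rad and contact force between spice_jar and the fingers below 0.05 N and linear speed of spice_jar below 0.03 m/s and z of jar_mid in the frame of tray between 0.055 and 0.066 m), for 0.2 s.
2. the empty board is swung home under the shelf (angle between the y axis of board and the y axis of shelf, either way round below 0.035 rad and linear speed of board below 0.02 m/s), for 0.2 s.
At the end, for the whole second after the job is handed in: The spice jar stands upright (within 7 degrees) flat on the tray's floor, at rest and let go; the board is home under the shelf, parallel to it within 2 degrees (free end within 10 mm of fully in), at rest; salt shaker, honey jar, tin, mug and garlic are within 40 mm of their starts (all of step 1 and all of step 2 and distance of each of salt_mid, honey_jar, tomato_tin, mug, garlic from where it was at the start of the episode below 0.04 m); the robot touches nothing.
It fails at once if a bystander (salt shaker, honey jar, tin, mug or garlic) is moved more than 40 mm (distance of any of salt_mid, honey_jar, tomato_tin, mug, garlic from where it was at the start of the episode above 0.04 m).
It fails at once if the spice jar is tipped over (angle between jar_mid's own z axis and vertical above 0.9 rad).
It fails at once if the robot knocks against the shelf (more than 25 N) (contact force between any of the fingers, the arm and shelf above 25 N).
It also fails if it takes over 69 s, if anything falls off the work surface, if the arm or the gripper's body presses on something with over 40 N, if the wrist force passes 120 N, or if a joint passes its speed limit or range.

## Working session

There is one attempt and no reset: what is moved stays moved. The work goes in short steps, Python scripts to look and compute and a tool call to move; the robot and the scene stay as the last step left them, time stands still between calls to the robot, and variables do not carry over. Pictures are saved under pics/ and viewed, and the job is handed in when it is done.

Besides the shell and the picture viewer there is one more tool, called after "Call:" as a command line: name --argument value ..., lists and objects as JSON in quotes. move_arm: Moves the arm, as the interface text tells. Its arguments: {"type":"object","properties":{"motion":{"type":"array","items":{"type":"number"}}},"required":["motion"]}

```bash
mkdir -p pics
python3 - <<'E'
from station import r, imaging
import cv2
s=r.sense();print(s)
for n in("scene","top","wrist"):
    p=imaging.camera_params(n);print(n,p)
    cv2.imwrite(f"pics/{n}0.png",imaging.capture(n))
E
```

```text
{'time_s': 0.0, 'joints': array([-4.91246858e+01,  2.20938023e+01,  3.80907744e-01, -2.85641262e-02,
       -6.84108623e+01, -1.48157207e+01]), 'joint_velocities': array([-0.12289798,  0.00908485, -0.01377879,  0.00689337, -0.02784893,
       -0.00051758]), 'effort': array([ 8.24480449e-04, -3.90664530e+01,  1.87407267e+01,  4.21975806e+00,
        1.09693818e-02, -1.86603183e-04]), 'tcp_pos': array([ 0.27431732, -0.56092682,  0.22143637]), 'ee_rot': array([[-8.98418343e-01, -4.39139330e-01, -1.06296727e-03],
       [-4.39140604e-01,  8.98416262e-01,  1.93655528e-03],
       [ 1.04569498e-04,  2.20662887e-03, -9.99997560e-01]]), 'wrist_force': array([-0.83735485,  0.32970185, -0.27032773]), 'moment': array([0.0093775 , 0.03404502, 0.02252547]), 'gripper_width': 1.0006137099943895}
scene {'intrinsics': array([[482.92881928,   0.        , 254.43526566],
       [  0.        , 482.92881928, 188.03175343],
       [  0.        ,   0.        ,   1.        ]]), 'world_from_camera': array([[ 0.03258429, -0.38675362,  0.92160724, -0.62275097],
       [-0.99939097, -0.00108653,  0.03487844,  0.
[... 318 characters left out ...]
om_camera': array([[-0.02648658, -0.98633276,  0.16262269,  0.44687894],
       [-0.99849132,  0.03393103,  0.04317148,  0.02233874],
       [-0.0480994 , -0.16123388, -0.98574342,  0.97599977],
       [ 0.        ,  0.        ,  0.        ,  1.        ]])}
wrist {'intrinsics': array([[292.93866114,   0.        , 255.46888377],
       [  0.        , 292.93866114, 189.54337083],
       [  0.        ,   0.        ,   1.        ]]), 'world_from_camera': array([[-0.43844695,  0.85856958,  0.26574901,  0.2015607 ],
       [ 0.89875578,  0.41834138,  0.13125751, -0.59825869],
       [ 0.0015199 ,  0.29639292, -0.95506488,  0.38338006],
       [ 0.        ,  0.        ,  0.        ,  1.        ]])}
```

View pics/scene0.png

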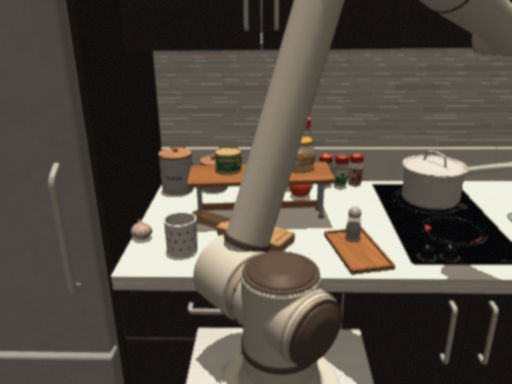

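View pics/top0.png

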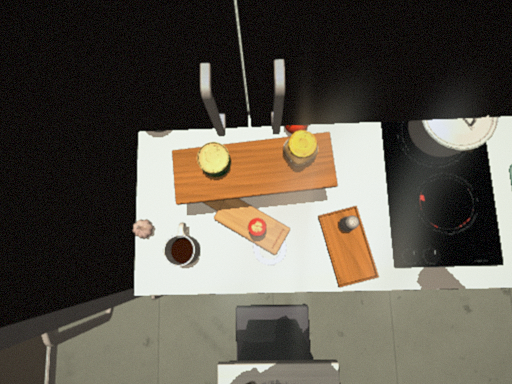

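View pics/wrist0.png

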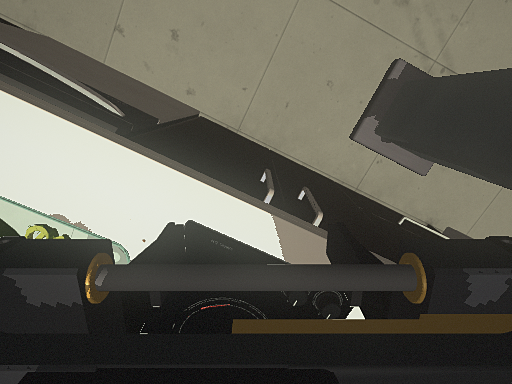

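```bash
python3 - <<'E'
import cv2
a=cv2.imread("pics/top0.png");cv2.imwrite("pics/top0c.png",cv2.resize(a[120:300,130:390],None,fx=3,fy=3,interpolation=cv2.INTER_CUBIC))
E
cat > h.py <<'E'
from station import r, imaging
import cv2,numpy as np
def ray(n,uv,z):
    p=imaging.camera_params(n);K=p["intrinsics"];T=p["world_from_camera"]
    uv=np.atleast_2d(np.array(uv,float))
    d=(T[:3,:3]@np.linalg.inv(K)@np.c_[uv,np.ones(len(uv))].T).T
    o=T[:3,3];return o+d*((z-o[2])/d[:,2])[:,None]
def proj(n,X):
    p=imaging.camera_params(n);K=p["intrinsics"];T=np.linalg.inv(p["world_from_camera"])
    X=np.atleast_2d(X);c=(T[:3,:3]@X.T).T+T[:3,3];q=(K@c.T).T;return q[:,:2]/q[:,2:]
E
python3 - <<'E'
from h import *
a=cv2.imread("pics/top0.png");h=cv2.cvtColor(a,cv2.COLOR_BGR2HSV)
for pt in[(250,185),(230,215),(270,240),(345,260),(258,225),(185,190),(260,200)]:print(pt,h[pt[1],pt[0]])
def blobs(m,name,z,mina=60):
    n,l,st,c=cv2.connectedComponentsWithStats(m)
    for i in range(1,n):
        if st[i,4]>=mina:
            cnt=cv2.findContours((l==i).astype(np.uint8),0,2)[0][0]
            rc=cv2.minAreaRect(cnt);b=cv2.boxPoints(rc)
            print(name,st[i],c[i].round(1),ray("top",c[i],z).round(4),'\n box',b.round(1).tolist(),'\n',ray("top",b,z)[:,:2].round(4).tolist())
red=cv2.inRange(h,(0,190,120),(6,255,255))|cv2.inRange(h,(174,190,120),(180,255,255))
blobs(red,"red",0.134,30)
wood=cv2.inRange(h,(5,90,60),(20,255,255))
cv2.imwrite("pics/wood.png",wood)
blobs(wood,"wood",0.014,300)
E
```

```text
(250, 185) [ 14 180 186]
(230, 215) [ 17 134 227]
(270, 240) [ 16  97 224]
(345, 260) [ 14 183 204]
(258, 225) [ 19 111 229]
(185, 190) [ 14 180 210]
(260, 200) [ 18  50 153]
red [286 125  16   6  63] [293.8 127.2] [[ 0.7477 -0.0609  0.134 ]] 
 box [[286.0, 125.0], [301.0, 125.0], [301.0, 130.0], [286.0, 130.0]] 
 [[0.7543, -0.0414], [0.7526, -0.0791], [0.7394, -0.0784], [0.7411, -0.0408]]
wood [ 172  132  165  122 9336] [252.9 181.2] [[0.6359 0.0501 0.014 ]] 
 box [[169.3000030517578, 150.39999389648438], [330.20001220703125, 130.89999389648438], [344.0, 244.60000610351562], [183.10000610351562, 264.1000061035156]] 
 [[0.7359, 0.2901], [0.7749, -0.1756], [0.452, -0.1919], [0.411, 0.2483]]
wood [ 318  206   61   81 2787] [347.6 248.2] [[ 0.4422 -0.2009  0.014 ]] 
 box [[317.5, 215.6999969482422], [356.8999938964844, 204.1999969482422], [378.1000061035156, 276.5], [338.79998779296875, 288.1000061035156]] 
 [[0.5327, -0.1254], [0.5613, -0.2349], [0.3659, -0.2759], [0.3383, -0.1702]]
```

View pics/top0c.png

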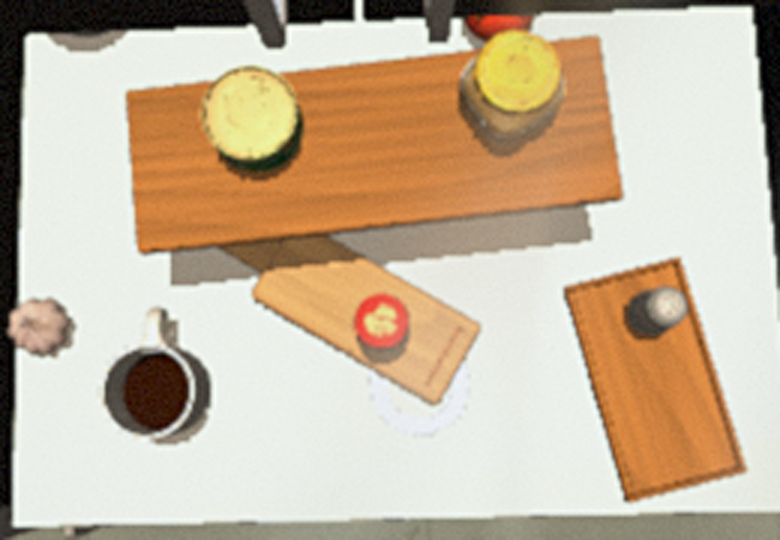

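Run:
```python
from h import *
f=lambda P,z:ray("top",np.array(P)/3+np.array([129.67,119.67]),z)[:,:2]
D=f([(127,90),(600,37),(622,198),(141,251)],.14);c=D.mean(0)
# axes
y=(D[0]-D[1])+(D[3]-D[2]);y/=np.linalg.norm(y);x=np.array([y[1],-y[0]])
print("deck",D.round(3).tolist(),"c",c.round(4),"yaw",np.degrees(np.arctan2(x[1],x[0])), [np.linalg.norm(D[i]-D[(i+1)%4]).round(3) for i in range(4)])
piv=c-.015*x+.175*y;print("x",x,"pivot",piv)
B=f([(479,326),(438,403),(255,290)],.028);print("board",B.round(4).tolist(), [np.linalg.norm(B[i]-B[i+1]).round(3) for i in (0,1)])
end=(B[0]+B[1])/2;d=end-piv;print("end dist",np.linalg.norm(d),"ang of free dir vs -y", np.degrees(np.arctan2(-d@x,-d@y)), "edge", np.degrees(np.arctan2(-(B[1]-B[2])@x,-(B[1]-B[2])@y)))
T=f([(565,288),(681,259),(746,470),(627,501)],.014);tc=T.mean(0);tx=(T[0]-T[3])+(T[1]-T[2]);tx/=np.linalg.norm(tx)
print("tray",T.round(3).tolist(),tc,"tx",tx,"target",tc-.05*tx,[np.linalg.norm(T[i]-T[(i+1)%4]).round(3) for i in range(4)])
a=cv2.imread("pics/top0.png");h=cv2.cvtColor(a,cv2.COLOR_BGR2HSV)
m=cv2.inRange(h,(0,170,100),(6,255,255))|cv2.inRange(h,(170,170,100),(180,255,255));m[:200]=0
pts=cv2.findNonZero(m);cc,rr=cv2.minEnclosingCircle(pts);print("cap",cc,rr,cv2.boundingRect(m))
j=ray("top",[cc],.134)[0,:2];print("jar",j,"from piv",np.linalg.norm(j-piv), "mug",f([(158,390)],.091),"honey",f([(517,72)],.226),"tin",f([(252,115)],.198),"salt",f([(664,307)],.096))
m3=d/np.linalg.norm(d);print("jar along",(j-piv)@m3, "perp",(j-piv)@np.array([-m3[1],m3[0]]))
```

```text
deck [[0.7, 0.248], [0.729, -0.148], [0.593, -0.157], [0.563, 0.235]] c [0.6461 0.0445] yaw 4.328778352348555 [np.float64(0.398), np.float64(0.136), np.float64(0.394), np.float64(0.138)]
x [0.99714735 0.07547958] pivot [0.6178917  0.21790198]
board [[0.4996, -0.0455], [0.432, -0.0058], [0.5385, 0.1578]] [np.float64(0.078), np.float64(0.195)]
end dist 0.2871713843790798 ang of free dir vs -y 36.31121474072 edge 37.38043334436278
tray [[0.533, -0.127], [0.556, -0.234], [0.366, -0.276], [0.342, -0.17]] [ 0.44929347 -0.2018233 ] tx [0.97551848 0.21991748] target [ 0.40051755 -0.21281918] [np.float64(0.11), np.float64(0.195), np.float64(0.109), np.float64(0.196)]
cap (358.5, 224.5) 109.63813781738281 (249, 218, 220, 16)
jar [ 0.49797974 -0.20288964] from piv 0.43754367186741555 mug [[0.44996465 0.23243015]] honey [[ 0.67560483 -0.06802247]] tin [[0.65807623 0.13435035]] salt [[ 0.50706612 -0.19503218]]
jar along 0.4204323509096342 perp 0.12116560196614709
```

```bash
cat >> h.py <<'E'
from scipy.spatial.transform import Rotation as R
def rot(yaw,tilt=0):
    # tool x toward robot, z down; tilt: tips forward
    return (R.from_euler('z',yaw,degrees=True)*R.from_euler('y',-tilt,degrees=True)).as_matrix()@np.diag([-1.,1,-1])
def row(p,Rt,s=None):
    s=s or r.sense();R0=s["ee_rot"]
    return (R0.T@(np.array(p)-s["tcp_pos"])/.04).round(3),(R.from_matrix(R0.T@Rt).as_rotvec(degrees=True)/5).round(3)
E
python3 - <<'E'
from h import *
print(rot(0,35))
a=cv2.imread("pics/top0.png");h=cv2.cvtColor(a,cv2.COLOR_BGR2HSV)
m=cv2.inRange(h,(0,150,100),(8,255,255))|cv2.inRange(h,(170,150,100),(180,255,255));m[:205]=0;m[:,:240]=0;m[:,275:]=0
x,y,w,hh=cv2.boundingRect(m);cc,rr=cv2.minEnclosingCircle(cv2.findNonZero(m));print((x,y,w,hh),cc,rr)
j=ray("top",[cc],.132)[0];print(j)
print(row([j[0],j[1],.2],rot(4.3)))
E
```

```text
[[-0.81915204  0.          0.57357644]
 [ 0.          1.          0.        ]
 [-0.57357644  0.         -0.81915204]]
(248, 218, 18, 17) (256.5, 226.5) 8.860122680664062
[0.50054672 0.0410702  0.132     ]
(array([-11.691,  11.039,   0.56 ]), array([ 0.019, -0.005,  4.35 ]))
```

Call:
move_arm --motion '[-0.7, 0.66, 0, 0, 0, 0.25, -1, -1.4, 1.32, 0, 0, 0, 0.5, -1, -2.1, 1.98, 0.05, 0, 0, 0.75, -1, -2.8, 2.64, 0.1, 0, 0, 1, -1, -3.5, 3.3, 0.1, 0, 0, 1.25, -1, -4.2, 3.96, 0.15, 0, 0, 1.5, -1, -4.9, 4.62, 0.15, 0, 0, 1.75, -1, -5.6, 5.28, 0.2, 0, 0, 2, -1, -6.3, 5.95, 0.2, 0, 0, 2.3, -1, -7, 6.6, 0.2, 0, 0, 2.6, -1, -7.7, 7.27, 0.25, 0, 0, 2.9, -1, -8.4, 7.93, 0.25, 0, 0, 3.2, -1, -9.1, 8.6, 0.3, 0, 0, 3.4, -1, -9.8, 9.25, 0.3, 0, 0, 3.6, -1, -10.5, 9.9, 0.3, 0, 0, 3.9, -1, -11.1, 10.5, 0.3, 0, 0, 4.1, -1, -11.5, 10.86, 0.3, 0, 0, 4.35, -1, -11.69, 11.04, 0.3, 0, 0, 4.35, -1, -11.69, 11.04, 0.3, 0, 0, 4.35, -1]'

```text
time_s: 1.73
tcp_pos: [0.501, 0.0427, 0.21]
ee_rot: [[-0.997, -0.078, -0.001], [-0.078, 0.997, 0.001], [0.001, 0.001, -1.0]]
wrist_force: [0.8, -0.1, -0.0]
gripper_width: 1.004
```

Run:
```python
from h import *
s=r.sense();print(s["time_s"],s["tcp_pos"],s["ee_rot"].round(3).tolist(),s["wrist_force"])
cv2.imwrite("pics/w1.png",imaging.capture("wrist"));print(proj("wrist",[[.5005,.041,.134]]))
```

```text
1.7333 [0.50104659 0.04272568 0.20996316] [[-0.997, -0.078, -0.001], [-0.078, 0.997, 0.001], [0.001, 0.001, -1.0]] [ 0.8318758  -0.13565931 -0.04967993]
[[256.22328406 198.13349246]]
```

View pics/w1.png

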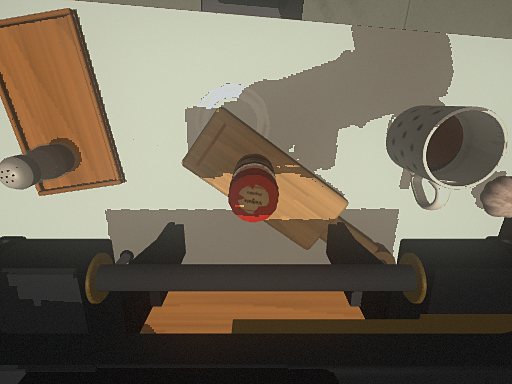

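Call:
move_arm --motion '[0, -0.07, 0.4, 0, 0, 0, -1, 0, -0.07, 0.9, 0, 0, 0, -1, 0, -0.07, 1.4, 0, 0, 0, -1, 0, -0.07, 1.9, 0, 0, 0, -1, 0, -0.07, 2.4, 0, 0, 0, -1, 0, -0.07, 2.8, 0, 0, 0, -1, 0, -0.07, 3.08, 0, 0, 0, -1, 0, -0.07, 3.08, 0, 0, 0, -1, 0, -0.07, 3.08, 0, 0, 0, 1, 0, -0.07, 3.08, 0, 0, 0, 1, 0, -0.07, 3.08, 0, 0, 0, 1, 0, -0.07, 3.08, 0, 0, 0, 1, 0, -0.07, 3.08, 0, 0, 0, 1, 0, -0.07, 3.08, 0, 0, 0, 1, 0, -0.07, 3.08, 0, 0, 0, 1, 0, -0.07, 3.08, 0, 0, 0, 1]'

```text
time_s: 3.12
tcp_pos: [0.5004, 0.039, 0.0869]
ee_rot: [[-0.997, -0.077, -0.002], [-0.077, 0.997, 0.001], [0.002, 0.001, -1.0]]
wrist_force: [0.5, -1.0, 1.0]
gripper_width: 0.501
```

Run:
```python
from h import *
s=r.sense();print(s["tcp_pos"],s["gripper_width"]*87)
print(row([.4005,-.2128,.15],rot(4.3)), row([.4005,-.2128,.19],rot(4.3)))
cv2.imwrite("pics/w2.png",imaging.capture("wrist"))
```

```text
[0.50040218 0.03900356 0.08691033] 43.609041125051604
(array([ 2.977, -6.082, -1.581]), array([ 0.015, -0.017,  0.023])) (array([ 2.979, -6.081, -2.581]), array([ 0.015, -0.017,  0.023]))
```

View pics/w2.png

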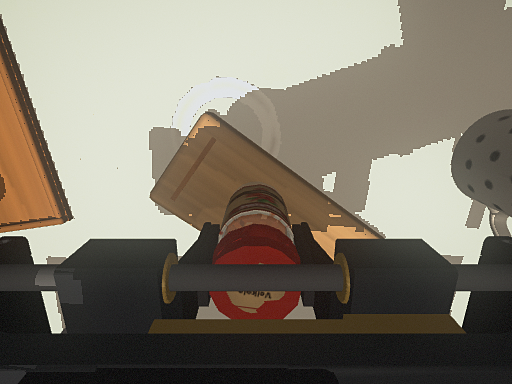

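Call:
move_arm --motion '[0, 0, -0.4, 0, 0, 0, 1, 0, 0, -0.9, 0, 0, 0, 1, 0, 0, -1.5, 0, 0, 0, 1, 0.25, -0.5, -1.58, 0, 0, 0, 1, 0.5, -1, -1.58, 0, 0, 0, 1, 0.75, -1.5, -1.58, 0, 0, 0, 1, 1, -2, -1.58, 0, 0, 0, 1, 1.25, -2.5, -1.58, 0, 0, 0, 1, 1.5, -3, -1.58, 0, 0, 0, 1, 1.75, -3.5, -1.58, 0, 0, 0, 1, 2, -4, -1.58, 0, 0, 0, 1, 2.25, -4.5, -1.58, 0, 0, 0, 1, 2.5, -5, -1.58, 0, 0, 0, 1, 2.7, -5.5, -1.58, 0, 0, 0, 1, 2.9, -5.9, -1.58, 0, 0, 0, 1, 2.98, -6.08, -1.58, 0, 0, 0, 1, 2.98, -6.08, -1.58, 0, 0, 0, 1]'

```text
time_s: 4.58
tcp_pos: [0.3997, -0.2136, 0.1497]
ee_rot: [[-0.997, -0.075, -0.002], [-0.075, 0.997, 0.001], [0.002, 0.002, -1.0]]
wrist_force: [-0.4, -0.2, -1.3]
gripper_width: 0.504
```

Run:
```python
from h import *
s=r.sense();print(s["tcp_pos"],s["gripper_width"]*87)
cv2.imwrite("pics/w3.png",imaging.capture("wrist"))
a=imaging.capture("top");cv2.imwrite("pics/t3.png",cv2.resize(a[120:300,130:390],None,fx=3,fy=3,interpolation=cv2.INTER_CUBIC))
```

```text
[ 0.39965033 -0.21360501  0.14968502] 43.86898911450998
```

View pics/w3.png

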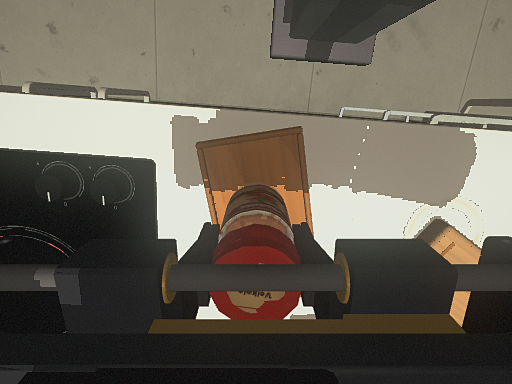

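View pics/t3.png

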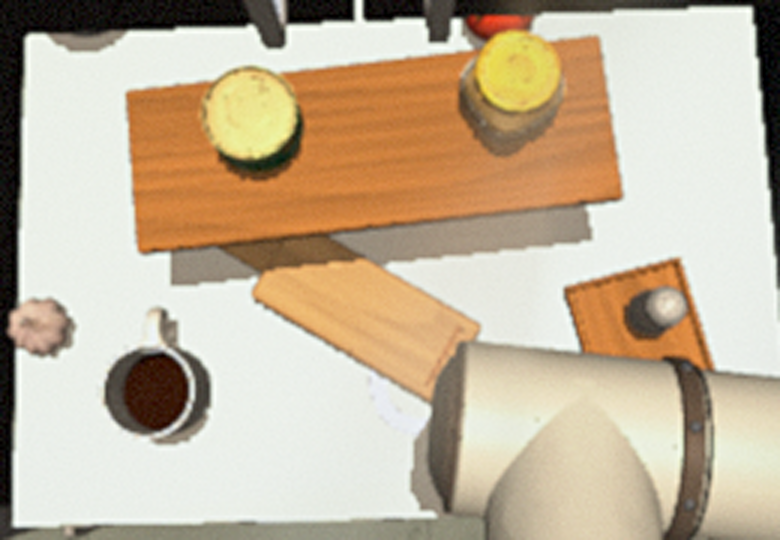

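Call:
move_arm --motion '[-0.02, 0.02, 0.4, 0, 0, 0, 1, -0.02, 0.02, 0.8, 0, 0, 0, 1, -0.02, 0.02, 1.2, 0, 0, 0, 1, -0.02, 0.02, 1.5, 0, 0, 0, 1, -0.02, 0.02, 1.75, 0, 0, 0, 1, -0.02, 0.02, 1.92, 0, 0, 0, 1, -0.02, 0.02, 2.02, 0, 0, 0, 1, -0.02, 0.02, 2.08, 0, 0, 0, 1, -0.02, 0.02, 2.11, 0, 0, 0, 1, -0.02, 0.02, 2.11, 0, 0, 0, 1]'

```text
time_s: 5.52
tcp_pos: [0.4013, -0.2114, 0.0656]
ee_rot: [[-0.997, -0.077, -0.001], [-0.077, 0.997, 0.001], [0.001, 0.001, -1.0]]
wrist_force: [-0.2, -0.1, -0.9]
gripper_width: 0.502
```

Call:
move_arm --motion '[0, 0, 0.02, 0, 0, 0, 1, 0, 0, 0.04, 0, 0, 0, 1, 0, 0, 0.04, 0, 0, 0, 1]'

```text
time_s: 5.77
tcp_pos: [0.4019, -0.2115, 0.0649]
ee_rot: [[-0.997, -0.077, 0.0], [-0.077, 0.997, 0.001], [-0.0, 0.001, -1.0]]
wrist_force: [0.3, 1.3, 3.1]
gripper_width: 0.504
```

Contact with the tray floor. Release, wait, and rise.

Call:
move_arm --motion '[0, 0, 0, 0, 0, 0, 0, 0, 0, 0, 0, 0, 0, -0.5, 0, 0, 0, 0, 0, 0, -1, 0, 0, 0, 0, 0, 0, -1, 0, 0, 0, 0, 0, 0, -1, 0, 0, 0, 0, 0, 0, -1, 0, 0, 0, 0, 0, 0, -1, 0, 0, -0.3, 0, 0, 0, -1, 0, 0, -0.8, 0, 0, 0, -1, 0, 0, -1.4, 0, 0, 0, -1, 0, 0, -2, 0, 0, 0, -1, 0, 0, -2.6, 0, 0, 0, -1, 0, 0, -3.2, 0, 0, 0, -1, 0, 0, -3.4, 0, 0, 0, -1, 0, 0, -3.4, 0, 0, 0, -1]'

```text
time_s: 7.02
tcp_pos: [0.4032, -0.2119, 0.2029]
ee_rot: [[-0.997, -0.077, 0.005], [-0.077, 0.997, -0.0], [-0.005, -0.0, -1.0]]
wrist_force: [-0.3, 0.3, -1.0]
gripper_width: 0.998
```

Run:
```python
from h import *
s=r.sense();print(s["tcp_pos"],s["gripper_width"]*87)
cv2.imwrite("pics/w4.png",imaging.capture("wrist"))
c=np.array([.6461,.0445]);x=np.array([.99715,.07548]);y=np.array([-x[1],x[0]]);piv=c-.015*x+.175*y
# finger front corner contact; board point s along, -x edge
tip=35
def pose(th,sd=.245,gap=0.):
    t=np.radians(th);d=-y*np.cos(t)-x*np.sin(t); n=-x*np.cos(t)+y*np.sin(t)
    P=piv+d*sd+n*(.0425+gap)
    return P
for th in(37,0):
    P=pose(th);print(th,P)
for nm,P in(("corners",[piv+0]),):
    pass
```

```text
[ 0.40321336 -0.2118996   0.20293597] 86.8194882434075
37 [0.4499023  0.03457417]
0 [ 0.59404747 -0.0296406 ]
```

View pics/w4.png

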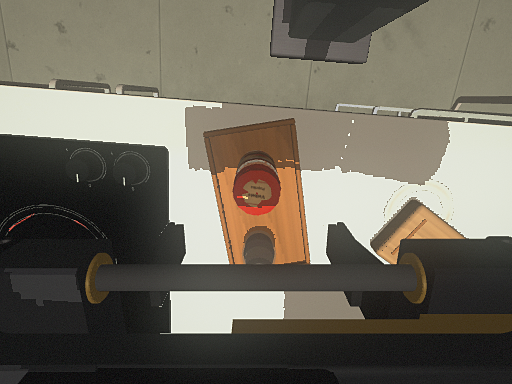

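Run:
```python
from h import *
print(ray("top",[(420/3+129.7,395/3+119.7)],0.0), ray("wrist",[(420,207),(402,212),(414,199),(469,236)],0.0), ray("wrist",[(414,199)],0.028))
a=cv2.imread("pics/w4.png");cv2.imwrite("pics/w4c.png",cv2.resize(a[160:260,350:500],None,fx=5,fy=5))
s=r.sense()
c=np.array([.6461,.0445]);x=np.array([.99715,.07548]);y=np.array([-x[1],x[0]]);piv=c-.015*x+.175*y
P=np.array([.4499,.0346])-x*(.0113+.0078+.03)
print(P,row([*P,.15],rot(4.3,35)),row([*P,.20],rot(4.3,0)))
```

```text
[[0.43918955 0.00953026 0.        ]] [[ 0.44148321  0.00861509  0.        ]
 [ 0.45028305 -0.01353759  0.        ]
 [ 0.43105476 -0.00195695  0.        ]
 [ 0.47804716  0.0856726   0.        ]] [[ 0.42254235 -0.01872306  0.028     ]]
[0.40093994 0.03089393] (array([-0.435,  6.043,  1.283]), array([ 0.018, -6.978,  0.016])) (array([-0.437,  6.044,  0.033]), array([0.012, 0.022, 0.02 ]))
```

View pics/w4c.png

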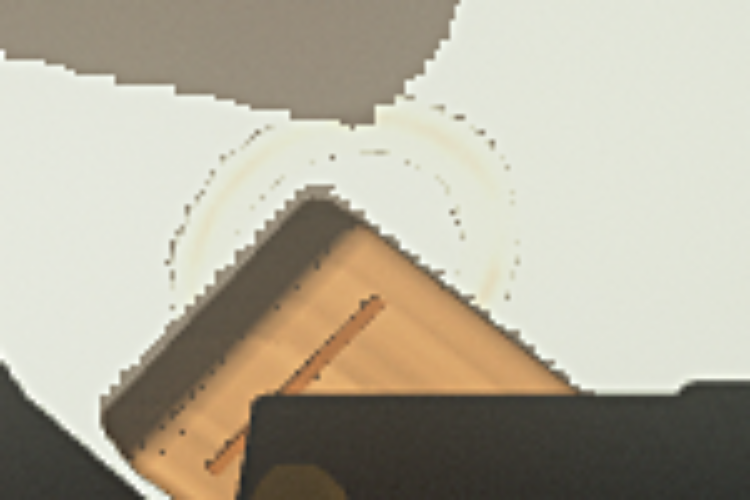

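Call:
move_arm --motion '[0, 0.4, 0, 0, 0, 0, 0, 0, 0.9, 0, 0, 0, 0, 1, -0.1, 1.4, 0, 0, 0, 0, 1, -0.1, 2, 0, 0, -0.5, 0, 1, -0.2, 2.6, 0, 0, -1.1, 0, 1, -0.2, 3.2, 0.1, 0, -1.8, 0, 1, -0.3, 3.8, 0.3, 0, -2.6, 0, 1, -0.3, 4.4, 0.5, 0, -3.4, 0, 1, -0.4, 5, 0.7, 0, -4.2, 0, 1, -0.4, 5.5, 0.9, 0, -5, 0, 1, -0.44, 5.8, 1.1, 0, -5.8, 0, 1, -0.44, 6.04, 1.28, 0, -6.5, 0, 1, -0.44, 6.04, 1.28, 0, -7, 0, 1, -0.44, 6.04, 1.28, 0, -7, 0, 1, -0.44, 6.04, 1.28, 0, -7, 0, 1]'

```text
time_s: 8.32
tcp_pos: [0.4419, 0.0052, 0.1997]
ee_rot: [[-0.84, -0.095, 0.534], [-0.064, 0.995, 0.076], [-0.538, 0.029, -0.842]]
wrist_force: [-0.1, -0.5, 0.8]
gripper_width: 0.016
```

Run:
```python
from h import *
s=r.sense();print(s["tcp_pos"],s["joints"].round(1),s["gripper_width"]*87)
cv2.imwrite("pics/w5.png",imaging.capture("wrist"))
a=imaging.capture("top");cv2.imwrite("pics/t5.png",cv2.resize(a[120:300,130:390],None,fx=3,fy=3,interpolation=cv2.INTER_CUBIC))
s=r.sense()
c=np.array([.6461,.0445]);x=np.array([.99715,.07548]);y=np.array([-x[1],x[0]])
P=np.array([.4499,.0346])-x*(.0113+.0078+.03)
print(row([*P,.015],rot(4.3,35)), s["ee_rot"].round(3))
```

```text
[0.44191095 0.00520939 0.19968354] [  20.1   -9.8  -61.3   45.1   -9.1 -148. ] 1.4196459188468642
(array([3.3  , 0.596, 3.391]), array([ 0.413, -0.489,  0.007])) [[-0.84  -0.095  0.534]
 [-0.065  0.995  0.076]
 [-0.538  0.03  -0.842]]
```

View pics/w5.png

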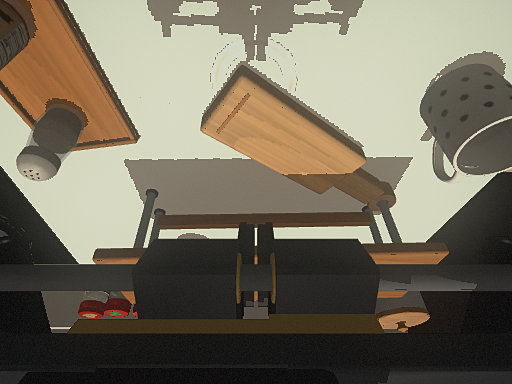

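View pics/t5.png

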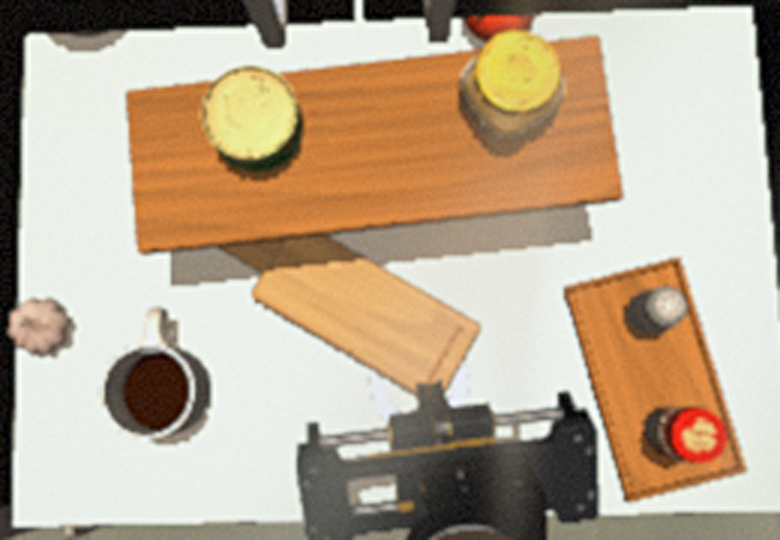

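Run:
```python
from h import *
x=np.array([.99715,.07548]);P=np.array([.4499,.0346])-x*(.0113+.0095+.025);print(P)
print(row([*P,.12],rot(4.3,0)))
```

```text
[0.40423053 0.03114302]
(array([1.818, 0.672, 1.224]), array([0.397, 6.51 , 0.133]))
```

Call:
move_arm --motion '[0, 0.1, -0.1, 0.1, 1, 0, 1, 0.1, 0.2, 0, 0.2, 2, 0, 1, 0.4, 0.3, 0.1, 0.2, 3, 0, 1, 0.7, 0.4, 0.3, 0.3, 4, 0.1, 1, 1.1, 0.5, 0.6, 0.3, 5, 0.1, 1, 1.5, 0.6, 0.9, 0.4, 6, 0.1, 1, 1.82, 0.67, 1.22, 0.4, 6.5, 0.13, 1, 1.82, 0.67, 1.22, 0.4, 6.5, 0.13, 1, 1.82, 0.67, 1.22, 0.4, 6.5, 0.13, 1, 1.82, 0.67, 1.22, 0.4, 6.5, 0.13, 1]'

```text
time_s: 9.25
tcp_pos: [0.4035, 0.0307, 0.12]
ee_rot: [[-0.997, -0.076, 0.001], [-0.076, 0.997, -0.001], [-0.001, -0.001, -1.0]]
wrist_force: [-1.0, -0.0, 0.5]
gripper_width: 0.004
```

Run:
```python
from h import *
s=r.sense();print(s["joints"].round(1))
print(row([.4042,.0311,.016],rot(4.3,0)))
```

```text
[ 2.770e+01  7.100e+00 -3.730e+01  1.000e-01 -4.560e+01 -1.134e+02]
(array([-0.016,  0.01 ,  2.6  ]), array([-0.01 ,  0.008,  0.008]))
```

Call:
move_arm --motion '[0, 0, 0.5, 0, 0, 0, 1, 0, 0, 1, 0, 0, 0, 1, 0, 0, 1.5, 0, 0, 0, 1, 0, 0, 2, 0, 0, 0, 1, 0, 0, 2.3, 0, 0, 0, 1, 0, 0, 2.5, 0, 0, 0, 1, 0, 0, 2.6, 0, 0, 0, 1, 0, 0, 2.6, 0, 0, 0, 1]'

```text
time_s: 9.92
tcp_pos: [0.4032, 0.0304, 0.0163]
ee_rot: [[-0.997, -0.076, 0.001], [-0.076, 0.997, -0.001], [-0.001, -0.001, -1.0]]
wrist_force: [-0.5, 0.2, 0.4]
gripper_width: 0.008
```

Run:
```python
from h import *
c=np.array([.6461,.0445]);x=np.array([.99715,.07548]);y=np.array([-x[1],x[0]]);piv=c-.015*x+.175*y
for th in range(37,7,-3):
    t=np.radians(th);d=-y*np.cos(t)-x*np.sin(t); n=-x*np.cos(t)+y*np.sin(t)
    P=piv+d*.245+n*.0425-x*(.015*np.tan(t)+.0095)
    print(th,P.round(4),"shelfx",((P-c)@x).round(4),row([*P,.016],rot(4.3,0)))
```

```text
37 [0.4292 0.033 ] shelfx -0.2172 (array([-0.652,  0.015,  0.008]), array([-0.01 ,  0.013,  0.011]))
34 [0.4402 0.0246] shelfx -0.2069 (array([-0.91 , -0.217,  0.008]), array([-0.01 ,  0.013,  0.011]))
31 [0.4515 0.0166] shelfx -0.1961 (array([-1.178, -0.436,  0.009]), array([-0.01 ,  0.013,  0.011]))
28 [0.4632 0.0092] shelfx -0.185 (array([-1.456, -0.643,  0.009]), array([-0.01 ,  0.013,  0.011]))
25 [0.4752 0.0024] shelfx -0.1736 (array([-1.742, -0.836,  0.01 ]), array([-0.01 ,  0.013,  0.011]))
22 [ 0.4876 -0.0038] shelfx -0.1617 (array([-2.037, -1.015,  0.01 ]), array([-0.01 ,  0.013,  0.011]))
19 [ 0.5001 -0.0095] shelfx -0.1496 (array([-2.34 , -1.179,  0.011]), array([-0.01 ,  0.013,  0.011]))
16 [ 0.513  -0.0145] shelfx -0.1372 (array([-2.651, -1.329,  0.011]), array([-0.01 ,  0.013,  0.011]))
13 [ 0.5261 -0.0189] shelfx -0.1245 (array([-2.969, -1.463,  0.012]), array([-0.01 ,  0.013,  0.011]))
10 [ 0.5393 -0.0226] shelfx -0.1115 (array([-3.292, -1.582,  0.012]), array([-0.01 ,  0.013,  0.011]))
```

Call:
move_arm --motion '[-0.3, 0.01, 0, 0, 0, 0, 1, -0.65, 0.01, 0, 0, 0, 0, 1, -0.78, -0.1, 0, 0, 0, 0, 1, -0.91, -0.22, 0, 0, 0, 0, 1, -1.04, -0.33, 0, 0, 0, 0, 1, -1.18, -0.44, 0, 0, 0, 0, 1, -1.32, -0.54, 0, 0, 0, 0, 1, -1.46, -0.64, 0, 0, 0, 0, 1, -1.6, -0.74, 0, 0, 0, 0, 1, -1.74, -0.84, 0, 0, 0, 0, 1, -1.74, -0.84, 0, 0, 0, 0, 1]'

```text
time_s: 10.83
tcp_pos: [0.4767, 0.0017, 0.0163]
ee_rot: [[-0.997, -0.075, 0.003], [-0.075, 0.997, -0.001], [-0.003, -0.001, -1.0]]
wrist_force: [-0.0, -0.6, -0.4]
gripper_width: 0.005
```

Run:
```python
from h import *
s=r.sense();print(s["tcp_pos"],s["joints"].round(1),s["wrist_force"])
a=imaging.capture("top");cv2.imwrite("pics/t6.png",cv2.resize(a[120:300,130:390],None,fx=3,fy=3,interpolation=cv2.INTER_CUBIC))
```

```text
[0.47672627 0.00173518 0.01634083] [  19.9   23.3  -34.5    0.2  -32.1 -105.7] [-0.01639129 -0.56925324 -0.38254386]
```

View pics/t6.png

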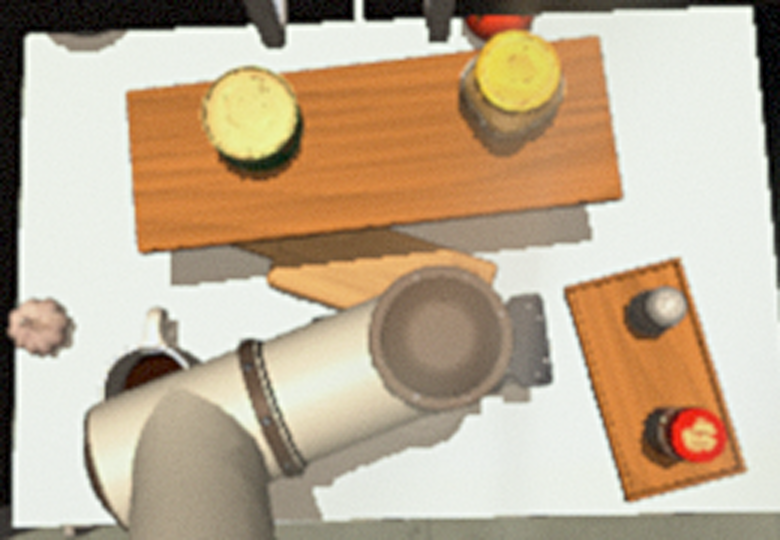

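Run:
```python
from h import *
c=np.array([.6461,.0445]);x=np.array([.99715,.07548]);y=np.array([-x[1],x[0]]);piv=c-.015*x+.175*y
for th in (22,19,16,14.5):
    t=np.radians(th);d=-y*np.cos(t)-x*np.sin(t); n=-x*np.cos(t)+y*np.sin(t)
    P=piv+d*.245+n*.0425-x*(.015*np.tan(t)+.0095)
    print(th,P.round(4),"shelfx",((P-c)@x).round(4),row([*P,.016],rot(4.3,0)))
```

```text
22 [ 0.4876 -0.0038] shelfx -0.1617 (array([-0.267, -0.167,  0.009]), array([-0.008,  0.031,  0.003]))
19 [ 0.5001 -0.0095] shelfx -0.1496 (array([-0.571, -0.331,  0.01 ]), array([-0.008,  0.031,  0.003]))
16 [ 0.513  -0.0145] shelfx -0.1372 (array([-0.881, -0.48 ,  0.011]), array([-0.008,  0.031,  0.003]))
14.5 [ 0.5195 -0.0168] shelfx -0.1309 (array([-1.039, -0.549,  0.011]), array([-0.008,  0.031,  0.003]))
```

Call:
move_arm --motion '[-0.13, -0.08, 0, 0, 0, 0, 1, -0.27, -0.17, 0, 0, 0, 0, 1, -0.42, -0.25, 0, 0, 0, 0, 1, -0.57, -0.33, 0, 0, 0, 0, 1, -0.73, -0.41, 0, 0, 0, 0, 1, -0.88, -0.48, 0, 0, 0, 0, 1, -1.04, -0.55, 0, 0, 0, 0, 1, -1.04, -0.55, 0, 0, 0, 0, 1]'

```text
time_s: 11.55
tcp_pos: [0.5216, -0.017, 0.0165]
ee_rot: [[-0.997, -0.075, 0.005], [-0.075, 0.997, -0.0], [-0.005, -0.001, -1.0]]
wrist_force: [-0.9, -0.7, -0.8]
gripper_width: 0.01
```

Call:
move_arm --motion '[0.2, 0, 0, 0, 0, 0, 1, 0.2, 0, 0, 0, -1, 0, 1, 0.2, 0, 0, 0, -2, 0, 1, 0.2, 0, 0, 0, -3, 0, 1, 0.2, 0, 0, 0, -4, 0, 1, 0.2, 0, 0, 0, -4, 0, 1]'

```text
time_s: 12.05
tcp_pos: [0.519, -0.0288, 0.0362]
ee_rot: [[-0.948, -0.088, 0.305], [-0.072, 0.995, 0.063], [-0.31, 0.038, -0.95]]
wrist_force: [1.0, 0.5, 0.8]
gripper_width: 0.006
```

Run:
```python
from h import *
s=r.sense();print(s["tcp_pos"],s["joints"].round(1),s["wrist_force"])
```

```text
[ 0.51901921 -0.02875458  0.03622251] [  15.3   19.4  -43.4    7.    -9.2 -107.3] [1.01407526 0.4724336  0.80834245]
```

```bash
cat > kin.py <<'E'
import numpy as np
from scipy.optimize import least_squares
D=np.radians
def fk(j,p):
    L1,L2,h,T,ow,of,phi,sg,a0=p
    j=D(np.array(j,float));f=j[1]-j[2]
    e=np.array([np.cos(j[0]),np.sin(j[0]),0]);l=np.array([-e[1],e[0],0]);k=np.array([0,0,1.])
    e1=e*np.cos(f)-k*np.sin(f);e2=e*np.sin(f)+k*np.cos(f)
    o=-l*np.cos(j[3])+e2*np.sin(j[3]);e2p=e2*np.cos(j[3])+l*np.sin(j[3])
    t=e1*np.cos(j[4])+e2p*np.sin(j[4]);u=-e1*np.sin(j[4])+e2p*np.cos(j[4])
    W=e*(a0+L1*np.sin(j[1]))+k*(h+L1*np.cos(j[1]))+e1*L2
    P=W+o*ow-l*of+t*T
    q=sg*j[5]+phi;xt=np.cos(q)*u+np.sin(q)*o
    yt=np.cross(t,xt)
    return P,np.c_[xt,yt,t]
DATA=[([-49.125,22.094,.381,-.03,-68.411,-14.816],[.27432,-.56093,.22144],[[-.8984,-.4391,-.001],[-.4391,.8984,.0019],[.0001,.0022,-1]]),
([20.1,-9.8,-61.3,45.1,-9.1,-148.],[.4419,.0052,.1997],[[-.84,-.095,.534],[-.064,.995,.076],[-.538,.029,-.842]]),
([27.7,7.1,-37.3,.1,-45.6,-113.4],[.4035,.0307,.12],[[-.997,-.076,.001],[-.076,.997,-.001],[-.001,-.001,-1]]),
([19.9,23.3,-34.5,.2,-32.1,-105.7],[.4767,.0017,.0163],[[-.997,-.075,.003],[-.075,.997,-.001],[-.003,-.001,-1]]),
([15.3,19.4,-43.4,7,-9.2,-107.3],[.519,-.0288,.0362],[[-.948,-.088,.305],[-.072,.995,.063],[-.31,.038,-.95]])]
def fit():
    best=None
    for sg in(1,-1):
        for ph in np.arange(-3,3.2,1):
            def res(q):
                p=[*q[:7],sg,q[7]];o=[]
                for j,P,Rm in DATA:
                    a,b=fk(j,p);o+=list((a-P)*5)+list((b-np.array(Rm)).ravel())
                return np.array(o)
            s=least_squares(res,[.56,.42,.16,.3,.16,0,ph,0])
            if best is None or s.cost<best[0]:best=(s.cost,[*s.x[:7],sg,s.x[7]],res(s.x))
    return best
E
python3 - <<'E'
from kin import *
c,p,rs=fit();print(c,np.round(p,4).tolist());print(rs.reshape(5,12).round(3))
np.save("p.npy",p)
E
```

```text
8.713151920708365e-06 [0.5647, 0.4218, 0.1608, 0.3065, 0.1602, -0.0003, 1.5713, -1.0, 0.0]
[[-0.001 -0.     0.    -0.     0.    -0.     0.     0.     0.    -0.
   0.     0.   ]
 [ 0.001 -0.001  0.    -0.    -0.    -0.    -0.     0.     0.    -0.
   0.001 -0.   ]
 [-0.001 -0.    -0.001 -0.     0.    -0.     0.     0.    -0.     0.001
  -0.     0.   ]
 [ 0.001  0.001  0.001 -0.    -0.001 -0.001 -0.001  0.    -0.     0.001
  -0.     0.   ]
 [-0.001 -0.    -0.001 -0.001  0.    -0.001 -0.     0.     0.     0.002
  -0.    -0.001]]
```

```bash
cat >> kin.py <<'E'
lo=np.array([-179,-69,-61,-181,-171,-177.]);hi=np.array([179,118,80.5,117.5,-9.3,177])
def ik(P,Rm,p,seed):
    f=lambda j:np.r_[(fk(j,p)[0]-P)*10,(fk(j,p)[1]-Rm).ravel()*2]
    s=least_squares(f,np.clip(seed,lo+.01,hi-.01),bounds=(lo,hi),x_scale=30.)
    return s.x,s.cost
E
python3 - <<'E'
from kin import *
from h import rot
p=np.load("p.npy");rng=np.random.default_rng(0)
for tilt in(35,30):
  for P in([.586,-.030,.014],[.545,-.022,.014],[.505,-.01,.014],[.48,-.02,.014],[.45,-.03,.1],[.5,-.03,.1]):
    S=[]
    for _ in range(25):
        q,c=ik(P,rot(4.3,tilt),p,rng.uniform(lo,hi))
        if c<1e-5 and not any(np.abs(q-z).max()<2 for z in S):S.append(q)
    print(tilt,P,[list(z.round(1)) for z in S])
E
```

```text
35 [0.586, -0.03, 0.014] []
35 [0.545, -0.022, 0.014] []
35 [0.505, -0.01, 0.014] []
35 [0.48, -0.02, 0.014] []
35 [0.45, -0.03, 0.1] []
35 [0.5, -0.03, 0.1] []
30 [0.586, -0.03, 0.014] []
30 [0.545, -0.022, 0.014] []
30 [0.505, -0.01, 0.014] []
30 [0.48, -0.02, 0.014] []
30 [0.45, -0.03, 0.1] []
30 [0.5, -0.03, 0.1] []
```

Run:
```python
from kin import *
from h import rot
p=np.load("p.npy");rng=np.random.default_rng(0)
for P,Rm in(([.5216,-.017,.0165],rot(4.3,0)),([.519,-.0288,.0362],rot(4.3,17.8)),([.586,-.03,.014],rot(4.3,35)),([.586,-.03,.014],rot(4.3,25)),([.586,-.03,.014],rot(20,35)),([.586,-.03,.014],rot(-15,35)),([.586,-.03,.014],rot(-25,35))):
    B=sorted([ik(P,Rm,p,rng.uniform(lo,hi)) for _ in range(40)],key=lambda z:z[1])[:4]
    for q,c in B:print(c.round(6),q.round(1),end=' | ')
    print()
```

```text
0.0 [  16.    26.5  -28.    -0.   -35.5 -101.7] | 0.0 [  16.    26.5  -28.     0.   -35.5 -101.7] | 0.0 [  16.    26.5  -28.    -0.   -35.5 -101.7] | 0.0 [  16.    26.5  -28.    -0.   -35.5 -101.7] | 
0.002413 [  15.5   19.2  -45.1   14.8   -9.3 -115.3] | 0.002413 [  15.5   19.2  -45.1   14.8   -9.3 -115.3] | 0.002413 [  15.5   19.2  -45.1   14.8   -9.3 -115.3] | 0.002413 [  15.5   19.2  -45.1   14.8   -9.3 -115.3] | 
0.035603 [ -4.5  25.8 -24.2 -76.6  -9.3  -6.7] | 0.035603 [ -4.5  25.8 -24.2 -76.6  -9.3  -6.7] | 0.035603 [ -4.5  25.8 -24.2 -76.6  -9.3  -6.7] | 0.035603 [ -4.5  25.8 -24.2 -76.6  -9.3  -6.7] | 
0.029648 [ 11.5  25.8 -32.   -8.4  -9.3 -88.3] | 0.029648 [ 11.5  25.8 -32.   -8.4  -9.3 -88.3] | 0.029648 [ 11.5  25.8 -32.   -8.4  -9.3 -88.3] | 0.029648 [ 11.5  25.8 -32.   -8.4  -9.3 -88.3] | 
0.0 [ -0.1  25.6 -23.3 -56.1 -13.8 -18. ] | 0.0 [ -0.1  25.6 -23.3 -56.1 -13.8 -18. ] | 0.0 [ -0.1  25.6 -23.3 -56.1 -13.8 -18. ] | 0.0 [ -0.1  25.6 -23.3 -56.1 -13.8 -18. ] | 
0.0 [ -19.8   26.4  -39.7 -165.9  -11.4   80.1] | 0.0 [ -19.8   26.4  -39.7 -165.9  -11.4   80.1] | 0.0 [ -19.8   26.4  -39.7 -165.9  -11.4   80.1] | 0.0 [ -19.8   26.4  -39.7 -165.9  -11.4   80.1] | 
0.012665 [ -19.1   26.8  -45.1 -181.   -16.8   86.1] | 0.012665 [ -19.1   26.8  -45.1 -181.   -16.8   86.1] | 0.012665 [ -19.1   26.8  -45.1 -181.   -16.8   86.1] | 0.012665 [ -19.1   26.8  -45.1 -181.   -16.8   86.1] |
```

```bash
cat >> kin.py <<'E'
c0=np.array([.6461,.0445,0]);xs=np.array([.99715,.07548,0]);ys=np.array([-xs[1],xs[0],0]);zs=np.array([0,0,1.]);S=np.c_[xs,ys,zs]
piv=c0-.015*xs+.175*ys
def Rt(tilt,az,yaw=0): # tilt deg, az rel shelf, tool y in plane perpendicular to shelf x rotated by yaw
    t=D(tilt);a=D(az);z=xs*np.sin(t)*np.cos(a)+ys*np.sin(t)*np.sin(a)-zs*np.cos(t)
    X=xs*np.cos(D(yaw))+ys*np.sin(D(yaw))
    y=np.cross(z,X);y/=np.linalg.norm(y);return np.c_[np.cross(y,z),y,z]
def fing(hw=.015):
    return np.array([[a*.0095,b*hw,0] for a in(-1,1) for b in(-1,1)])
G=np.array([[a,b,c] for a in np.linspace(-.0375,.0375,5) for b in np.linspace(-.095,.095,9) for c in np.linspace(-.07,-.25,37)])
F=np.array([[a,b,c] for a in(-.0095,.0095) for b in(-.015,.015) for c in np.linspace(0,-.07,15)])
def shelfpts(P,Rm,pts): return (S.T@((Rm@pts.T).T+P-c0).T).T
E
python3 - <<'E'
from kin import *
p=np.load("p.npy");rng=np.random.default_rng(0)
# final pose: front-most finger corner at shelf x=-.058, lowest z .006
out=[]
for s in(.22,.25,.27):
  for tilt in(30,35,40):
    for az in(8,12,16,20,25,30):
      Rm=Rt(tilt,az);fp=(S.T@(Rm@F.T)).T
      low=fp[:,2].min();zz=.007-low
      m=fp[:,2]+zz<.027;front=fp[m,0].max()
      P=c0+xs*(-.058-front)+ys*(.175-s)+zs*zz
      g=shelfpts(P,Rm,G);k=g[:,2]>.118
      clear=(-.070-g[k,0].max())
      best=min((ik(P,Rm,p,sd) for sd in([0,26,-24,-55,-14,-18],[0,26,-24,-100,-14,20],[10,26,-28,-20,-14,-80])),key=lambda v:v[1])
      if best[1]<1e-5: print(s,tilt,az,"clear",clear.round(4),"bodylow",g[:,2].min().round(3),"TCP",P.round(4),best[0].round(1))
E
```

```text
0.22 30 16 clear 0.0043 bodylow 0.042 TCP [ 0.5834 -0.0054  0.0139] [  9.5  25.4 -27.4 -35.2  -9.3 115.9]
0.22 30 20 clear 0.0009 bodylow 0.039 TCP [ 0.5833 -0.0054  0.0143] [  7.2  25.5 -25.2 -39.5 -13.4 120.9]
0.22 30 25 clear -0.003 bodylow 0.036 TCP [ 0.5832 -0.0054  0.0147] [  4.8  25.8 -23.1 -42.6 -17.9 124.4]
0.22 30 30 clear -0.0048 bodylow 0.034 TCP [ 0.5831 -0.0054  0.0151] [  2.9  26.2 -21.4 -44.2 -22.  126.3]
0.22 35 16 clear 0.0087 bodylow 0.034 TCP [ 0.5838 -0.0053  0.015 ] [  3.4  25.1 -24.3 -55.3 -11.7 139.5]
0.22 35 20 clear 0.0048 bodylow 0.031 TCP [ 0.5837 -0.0054  0.0155] [  1.4  25.4 -23.1 -56.6 -15.5 140.9]
0.22 35 25 clear 0.0005 bodylow 0.028 TCP [ 0.5836 -0.0054  0.016 ] [ -0.6  25.8 -21.8 -57.1 -19.9 141.1]
0.22 35 30 clear -0.0015 bodylow 0.025 TCP [ 0.5834 -0.0054  0.0164] [ -2.2  26.4 -20.4 -56.7 -24.1 140.4]
0.22 40 8 clear 0.0237 bodylow 0.034 TCP [ 0.5844 -0.0053  0.0147] [ -3.1  25.  -24.3 -80.5 -10.  171.9]
0.22 40 12 clear 0.0197 bodylow 0.03 TCP [ 0.5843 -0.0053  0.0155] [ -4.1  25.2 -23.8 -78.3 -13.2 168.4]
0.22 40 16 clear 0.0154 bodylow 0.026 TC
[... 2993 characters left out ...]
 TCP [ 0.5872 -0.0552  0.0164] [ -8.1  27.4 -18.4 -55.4 -28.  143.7]
0.27 40 8 clear 0.0237 bodylow 0.034 TCP [ 0.5881 -0.0552  0.0147] [ -8.7  25.7 -23.  -76.9 -13.7 172.6]
0.27 40 12 clear 0.0197 bodylow 0.03 TCP [ 0.5881 -0.0552  0.0155] [ -9.7  26.  -22.4 -74.9 -17.  169.2]
0.27 40 16 clear 0.0154 bodylow 0.026 TCP [ 0.588  -0.0552  0.0161] [-10.6  26.4 -21.7 -72.8 -20.3 165.9]
0.27 40 20 clear 0.008 bodylow 0.022 TCP [ 0.5879 -0.0552  0.0167] [-11.4  26.8 -20.8 -70.7 -23.5 162.7]
0.27 40 25 clear 0.006 bodylow 0.019 TCP [ 0.5877 -0.0552  0.0172] [-12.4  27.4 -19.6 -68.2 -27.4 158.8]
0.27 40 30 clear 0.0037 bodylow 0.015 TCP [ 0.5876 -0.0552  0.0177] [-13.1  28.2 -18.3 -65.8 -31.3 155.1]
```

```bash
sed -i 's/y=np.cross(z,X);y\/=/y=np.cross(X,z);y\/=/' kin.py
cat >> kin.py <<'E'
SALT=np.array([.507,-.195]);JAR=np.array([.402,-.212]);MUG=np.array([.45,.232])
def clr(P,Rm):
    w=(Rm@G.T).T+P;o=[]
    for c,r_,h in((SALT,.022,.096),(JAR,.0225,.112),(MUG,.041,.091)):
        k=w[:,2]<h+.005;o.append(round(float(np.linalg.norm(w[k,:2]-c,axis=1).min()-r_),3) if k.any() else 9)
    return o
def deckclr(P,Rm):
    g=shelfpts(P,Rm,G);k=(g[:,2]>.118);a=-.070-g[k,0].max();return round(float(a),4)
def push(th,s,Rm,gap=0.,zl=.008):
    # TCP so that fingers touch the board's -x edge line at angle th (deg)
    t=D(th);d=-ys*np.cos(t)-xs*np.sin(t);n=-xs*np.cos(t)+ys*np.sin(t)
    f=(Rm@F.T).T;zz=zl-f[:,2].min();m=f[:,2]+zz<.027
    E=piv+d*s+n*(.0425+gap)   # on edge
    # place TCP at E + n*k so min over finger pts of n-coordinate =0
    k=-(f[m]@n).min();P=E+n*k;P[2]=zz;return P
def arm(j,p):
    jr=D(np.array(j));f=jr[1]-jr[2];e=np.array([np.cos(jr[0]),np.sin(jr[0]),0]);l=np.array([-e[1],e[0],0]);k=np.array([0,0,1.])
    W=e*(p[0]*np.sin(jr[1]))+k*(p[2]+p[0]*np.cos(jr[1]))+(e*np.cos(f)-k*np.sin(f))*p[1]
    o=-l*np.cos(jr[3])+(e*np.sin(f)+k*np.cos(f))*np.sin(jr[3]);return W,W+o*p[4]
E
python3 - <<'E'
from kin import *
p=np.load("p.npy")
for s in(.215,.235,.25):
 for tilt,az in((35,14),(38,8),(38,12),(40,6),(40,10)):
  Rm=Rt(tilt,az)
  for th,gap in((16,.01),(8,0),(0,0)):
    P=push(th,s,Rm,gap)
    q,c=min((ik(P,Rm,p,sd) for sd in([0,26,-24,-55,-14,-18],[0,26,-24,-80,-14,-10],[10,26,-28,-20,-14,-80])),key=lambda v:v[1])
    W,V=arm(q,p)
    print(s,tilt,az,th,"cost %.5f"%c,P.round(3),q.round(1),"deck",deckclr(P,Rm),"salt/jar/mug",clr(P,Rm),W.round(2),V.round(2))
E
```

```text
0.215 35 14 16 cost 0.00022 [0.511 0.02  0.016] [  3.8  20.6 -31.5 -67.8  -9.3 -27.4] deck 0.0823 salt/jar/mug [0.082, 0.088, 0.089] [0.46 0.03 0.36] [ 0.34 -0.04  0.27]
0.215 35 14 8 cost 0.00007 [0.552 0.007 0.016] [  4.7  23.  -27.9 -59.5  -9.3 -36.5] deck 0.0431 salt/jar/mug [0.066, 0.081, 0.105] [0.48 0.04 0.35] [ 0.38 -0.05  0.27]
0.215 35 14 0 cost 0.00001 [ 0.584 -0.     0.016] [  5.4  25.  -25.2 -53.5  -9.3 -43.1] deck 0.0115 salt/jar/mug [0.056, 0.09, 0.12] [0.51 0.05 0.35] [ 0.42 -0.06  0.27]
0.215 38 8 16 cost 0.00000 [0.512 0.02  0.015] [ -2.8  20.7 -32.  -88.5  -9.3   0.4] deck 0.091 salt/jar/mug [0.088, 0.094, 0.086] [ 0.45 -0.02  0.35] [ 0.33 -0.02  0.26]
0.215 38 8 8 cost 0.00084 [0.552 0.007 0.015] [ -1.8  23.1 -27.6 -80.6  -9.3  -8.4] deck 0.0517 salt/jar/mug [0.072, 0.083, 0.101] [ 0.49 -0.02  0.35] [ 0.37 -0.04  0.25]
0.215 38 8 0 cost 0.00231 [ 0.584 -0.     0.015] [ -0.5  25.  -24.3 -74.   -9.3 -16.1] deck 0.0202 salt/jar/mug [0.062, 0.089, 0.115] [ 0.51 -0.    0.35] [ 0.4  -0.05  0.25]
0.215 38 12 16 cost 0.00000 [0.512 0.02  0.016] [ -2.9  20.8 -31.6 -84.1 -1
[... 5990 characters left out ...]
0.25]
0.25 40 6 0 cost 0.00000 [ 0.587 -0.035  0.015] [ -5.7  25.2 -23.8 -78.8 -10.4  -6.8] deck 0.0267 salt/jar/mug [0.029, 0.062, 0.147] [ 0.51 -0.05  0.35] [ 0.39 -0.07  0.25]
0.25 40 10 16 cost 0.00000 [ 0.505 -0.014  0.016] [-13.2  21.3 -33.2 -93.7 -17.3  12.6] deck 0.1001 salt/jar/mug [0.053, 0.057, 0.122] [ 0.44 -0.1   0.34] [ 0.31 -0.06  0.25]
0.25 40 10 8 cost 0.00000 [ 0.55  -0.028  0.016] [ -9.6  23.5 -27.5 -84.2 -15.2  -0.1] deck 0.056 salt/jar/mug [0.033, 0.042, 0.137] [ 0.48 -0.08  0.35] [ 0.36 -0.08  0.25]
0.25 40 10 0 cost 0.00000 [ 0.587 -0.035  0.016] [ -6.8  25.4 -23.3 -76.8 -13.8 -10. ] deck 0.0196 salt/jar/mug [0.025, 0.053, 0.151] [ 0.52 -0.06  0.35] [ 0.4  -0.08  0.25]
```

Run:
```python
from kin import *
from h import row
from scipy.spatial.transform import Rotation as R
p=np.load("p.npy")
RA=Rt(0,0);PA=np.array([.47,0,.11])
print("to A",row(PA,RA))
qA,cA=ik(PA,RA,p,[16,26,-28,0,-35,-102]);Rm=Rt(38,12)
PB=push(16,.235,Rm,.025);PB[2]+=.09
qB,cB=ik(PB,Rm,p,[-6,20,-32,-83,-13,-4]);print(qA.round(1),cA,PB,qB.round(1),cB)
for u in np.linspace(0,1,15):
    q=qA+(qB-qA)*u;P,Q=fk(q,p);w=(Q@G.T).T+P
    print(round(u,2),P.round(3),"rel",(RA.T@(P-PA)/.04).round(2),(R.from_matrix(RA.T@Q).as_rotvec(degrees=True)/5).round(2),"bodymin",w[:,2].min().round(3),deckclr(P,Q),clr(P,Q),q[4].round(1))
```

```text
to A (array([ 0.54 ,  0.894, -2.081]), array([0.457, 3.606, 0.072]))
[  19.9   14.1  -29.7   -0.   -46.2 -105.5] 1.394730541207241e-22 [0.49290561 0.00373368 0.10605203] [  9.4   7.9 -37.  -44.1  -9.3 -55.9] 0.0069804432080320155
0.0 [0.47 0.   0.11] rel [0. 0. 0.] [-0. -0. -0.] bodymin 0.18 0.0715 [9, 9, 9] -46.2
0.07 [0.469 0.006 0.105] rel [0.01 0.15 0.13] [-0.55 -0.39 -0.11] bodymin 0.169 0.0734 [9, 9, 9] -43.5
0.14 [0.469 0.012 0.101] rel [0.01 0.29 0.23] [-1.05 -0.83 -0.2 ] bodymin 0.159 0.0748 [9, 9, 9] -40.9
0.21 [0.469 0.016 0.097] rel [-0.02  0.41  0.31] [-1.49 -1.31 -0.27] bodymin 0.15 0.0759 [9, 9, 9] -38.3
0.29 [0.471 0.021 0.095] rel [-0.06  0.51  0.37] [-1.88 -1.82 -0.31] bodymin 0.142 0.0767 [9, 9, 9] -35.6
0.36 [0.473 0.024 0.094] rel [-0.11  0.59  0.41] [-2.21 -2.36 -0.34] bodymin 0.135 0.0773 [9, 9, 9] -33.0
0.43 [0.475 0.026 0.093] rel [-0.17  0.63  0.43] [-2.47 -2.92 -0.34] bodymin 0.13 0.0779 [9, 9, 9] -30.4
0.5 [0.477 0.027 0.093] rel [-0.24  0.66  0.43] [-2.67 -3.49 -0.31] bodymin 0.125 0.0785 [9, 9, 9] -27.7
0.57 [0.48  0.027 0.093] rel [-0.31  0.65  0.41] [-2.8  -4.08 -0.27] bodymin 0.122 0.0793 [9, 9, 9] -25.1
0.64 [0.483 0.025 0.095] rel [-0.37  0.61  0.39] [-2.87 -4.67 -0.2 ] bodymin 0.119 0.0805 [9, 9, 9] -22.5
0.71 [0.486 0.023 0.096] rel [-0.44  0.54  0.35] [-2.87 -5.26 -0.11] bodymin 0.118 0.0822 [9, 9, 9] -19.8
0.79 [0.488 0.019 0.098] rel [-0.5   0.44  0.3 ] [-2.8  -5.83  0.  ] bodymin 0.117 0.0844 [9, 0.103, 9] -17.2
0.86 [0.491 0.014 0.1  ] rel [-0.54  0.3   0.25] [-2.67 -6.39  0.13] bodymin 0.117 0.0874 [9, 0.099, 9] -14.6
0.93 [0.492 0.007 0.102] rel [-0.57  0.14  0.2 ] [-2.47 -6.93  0.29] bodymin 0.117 0.0912 [9, 9, 9] -11.9
1.0 [0.493 0.    0.104] rel [-0.58 -0.04  0.14] [-2.21 -7.44  0.45] bodymin 0.118 0.0959 [9, 9, 9] -9.3
```

Run:
```python
from kin import *
from h import row
from scipy.spatial.transform import Rotation as R
p=np.load("p.npy")
RA=Rt(0,0);PA=np.array([.47,0,.06])
print("to A",row(PA,RA))
qA,cA=ik(PA,RA,p,[16,26,-28,0,-35,-102]);Rm=Rt(38,12)
PB=push(14.5,.235,Rm,.015);PB[2]+=.01
qB,cB=min((ik(PB,Rm,p,sd) for sd in([-6,20,-32,-83,-13,-4],[-10,20,-32,-100,-13,4])),key=lambda v:v[1]);print(qA.round(1),cA,PB,qB.round(1),cB)
t=D(14);n=-xs*np.cos(t)+ys*np.sin(t)
for u in np.linspace(0,1,17):
    q=qA+(qB-qA)*u;P,Q=fk(q,p);w=(Q@G.T).T+P;ff=(Q@F.T).T+P;ff=ff[ff[:,2]<.032]
    W,V=arm(q,p)
    print(round(u,2),P.round(3),(RA.T@(P-PA)/.04).round(2),(R.from_matrix(RA.T@Q).as_rotvec(degrees=True)/5).round(2),"bodymin",w[:,2].min().round(3),deckclr(P,Q),clr(P,Q),q[4].round(1),"bgap",((ff-piv)@n).min().round(3)-.0425 if len(ff) else None,V[2].round(2))
```

```text
to A (array([ 0.926,  0.846, -0.893]), array([0.457, 3.606, 0.072]))
[  19.9   18.5  -33.    -0.   -38.5 -105.5] 1.906176041865676e-19 [ 0.50873622 -0.00129261  0.02605203] [ -3.5  19.3 -31.7 -77.7 -12.4 -11.8] 4.1166669672882625e-12
0.0 [0.47 0.   0.06] [-0.  0. -0.] [-0.  0. -0.] bodymin 0.13 0.0715 [9, 9, 9] -38.5 bgap None 0.37
0.06 [0.464 0.003 0.052] [0.14 0.09 0.2 ] [-0.65 -0.2  -0.11] bodymin 0.116 0.0773 [9, 0.095, 9] -36.9 bgap None 0.36
0.12 [0.46  0.007 0.045] [0.24 0.19 0.37] [-1.25 -0.49 -0.2 ] bodymin 0.103 0.0827 [9, 0.093, 9] -35.3 bgap None 0.35
0.19 [0.457 0.01  0.039] [0.3  0.28 0.52] [-1.79 -0.85 -0.28] bodymin 0.091 0.0876 [0.083, 0.09, 0.264] -33.6 bgap None 0.34
0.25 [0.456 0.014 0.034] [0.33 0.38 0.64] [-2.26 -1.28 -0.33] bodymin 0.08 0.0924 [0.082, 0.088, 0.217] -32.0 bgap 0.0885 0.33
0.31 [0.456 0.018 0.03 ] [0.32 0.46 0.74] [-2.66 -1.76 -0.36] bodymin 0.07 0.0963 [0.082, 0.085, 0.193] -30.4 bgap 0.07050000000000001 0.33
0.38 [0.457 0.02  0.027] [0.28 0.53 0.82] [-2.98 -2.28 -0.37] bodymin 0.062 0.1 [0.081, 0.082, 0.17] -28.7 bgap 0.0695 0.32
0.44 [0.46  0.
[... 641 characters left out ...]
95 0.29
0.75 [0.484 0.02  0.022] [-0.39  0.47  0.95] [-3.13 -5.69 -0.01] bodymin 0.039 0.0994 [0.075, 0.072, 0.107] -18.9 bgap 0.04349999999999999 0.28
0.81 [0.491 0.016 0.023] [-0.54  0.37  0.93] [-2.88 -6.19  0.12] bodymin 0.039 0.0961 [0.073, 0.072, 0.104] -17.3 bgap 0.0365 0.28
0.88 [0.497 0.011 0.024] [-0.69  0.23  0.91] [-2.57 -6.65  0.27] bodymin 0.04 0.0922 [0.07, 0.07, 0.105] -15.6 bgap 0.030499999999999992 0.27
0.94 [0.503 0.006 0.025] [-0.83  0.08  0.88] [-2.2  -7.05  0.42] bodymin 0.041 0.0877 [0.067, 0.07, 0.107] -14.0 bgap 0.0235 0.27
1.0 [ 0.509 -0.001  0.026] [-0.96 -0.11  0.85] [-1.78 -7.39  0.6 ] bodymin 0.044 0.0826 [0.063, 0.069, 0.11] -12.4 bgap 0.017499999999999995 0.27
```

Call:
move_arm --motion '[0.2, 0.1, -0.3, 0, 0.6, 0, 1, 0.4, 0.3, -0.5, 0.1, 1.4, 0, 1, 0.6, 0.5, -0.7, 0.2, 2.2, 0, 1, 0.8, 0.7, -0.9, 0.3, 3, 0, 1, 0.93, 0.85, -0.9, 0.46, 3.6, 0.07, 1, 0.93, 0.85, -0.9, 0.46, 3.6, 0.07, 1, 0.93, 0.85, -0.9, 0.46, 3.6, 0.07, 1]'

```text
time_s: 12.63
tcp_pos: [0.4711, 0.0011, 0.0604]
ee_rot: [[-0.997, -0.076, 0.004], [-0.076, 0.997, 0.001], [-0.004, 0.001, -1.0]]
wrist_force: [0.3, -0.3, -0.6]
gripper_width: 0.004
```

Call:
move_arm --motion '[0.14, 0.09, 0.2, -0.65, -0.2, -0.1, 1, 0.24, 0.19, 0.37, -1.25, -0.5, -0.2, 1, 0.3, 0.28, 0.52, -1.8, -0.85, -0.28, 1, 0.33, 0.38, 0.64, -2.26, -1.28, -0.33, 1, 0.32, 0.46, 0.74, -2.66, -1.76, -0.36, 1, 0.28, 0.53, 0.82, -2.98, -2.28, -0.37, 1, 0.21, 0.59, 0.87, -3.2, -2.84, -0.36, 1, 0.12, 0.62, 0.92, -3.36, -3.42, -0.33, 1, 0, 0.62, 0.94, -3.43, -4, -0.28, 1, -0.11, 0.6, 0.95, -3.41, -4.6, -0.2, 1, -0.25, 0.55, 0.96, -3.3, -5.15, -0.12, 1, -0.4, 0.47, 0.95, -3.13, -5.7, 0, 1, -0.54, 0.37, 0.93, -2.88, -6.2, 0.12, 1, -0.54, 0.37, 0.93, -2.88, -6.2, 0.12, 1]'

```text
time_s: 13.8
tcp_pos: [0.4909, 0.016, 0.0229]
ee_rot: [[-0.859, -0.126, 0.496], [0.015, 0.963, 0.27], [-0.511, 0.239, -0.825]]
wrist_force: [0.5, 0.2, -0.3]
gripper_width: 0.004
```

Run:
```python
from h import *
s=r.sense();print(s["tcp_pos"],s["joints"].round(1),s["wrist_force"])
cv2.imwrite("pics/w7.png",imaging.capture("wrist"))
a=imaging.capture("top");cv2.imwrite("pics/t7.png",cv2.resize(a[120:300,130:390],None,fx=3,fy=3,interpolation=cv2.INTER_CUBIC))
```

```text
[0.49093567 0.01599985 0.02294375] [  0.6  19.1 -32.  -63.9 -17.1 -28.6] [ 0.54688034  0.19914619 -0.32030948]
```

View pics/w7.png

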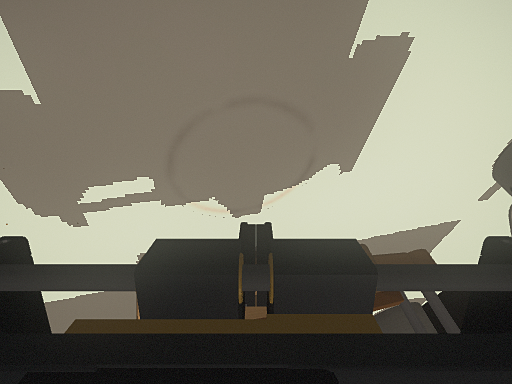

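View pics/t7.png

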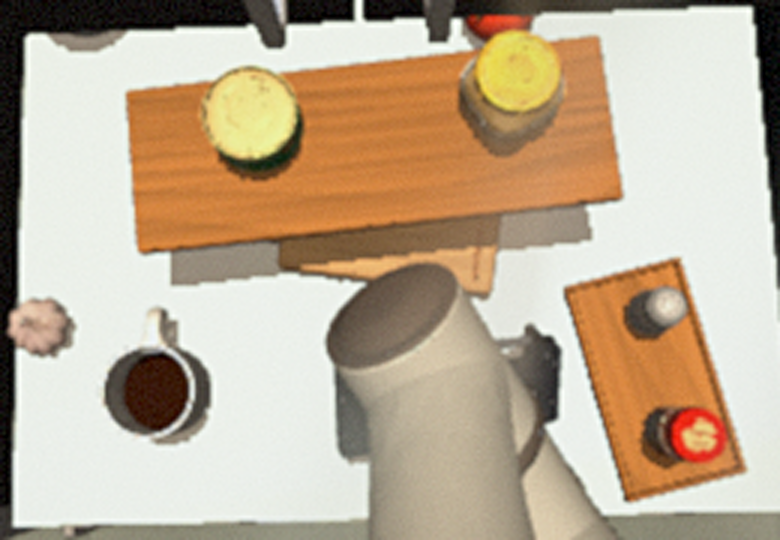

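Run:
```python
from kin import *
from h import row,r
p=np.load("p.npy");s=r.sense();q=s["joints"]
Rm=Rt(38,12)
for th,gap in((16,.012),(15,.002),(13.5,0),(12,0),(10.5,0),(9,0),(7.5,0),(6,0),(4.5,0),(3,0),(1.5,0),(0,0),(-1,0)):
    P=push(th,.235,Rm,gap);q,c=ik(P,Rm,p,q)
    a,b=row(P,Rm,s);print(th,"%.0e"%c,P.round(3),q.round(1),a.round(2),b.round(2),deckclr(P,Rm),clr(P,Rm)[0])
```

```text
16 4e-12 [0.506 0.001 0.016] [ -6.1  20.6 -32.  -83.7 -13.7  -3.5] [-0.22 -0.46  0.22] [ 1.13 -1.19  0.01] 0.0946 0.065
15 4e-12 [ 0.519 -0.003  0.016] [ -5.1  21.3 -30.5 -80.8 -13.2  -7.4] [-0.52 -0.6   0.37] [ 1.13 -1.19  0.01] 0.0811 0.059
13.5 4e-12 [ 0.528 -0.006  0.016] [ -4.7  21.8 -29.6 -79.  -13.   -9.5] [-0.7  -0.69  0.45] [ 1.13 -1.19  0.01] 0.0732 0.056
12 4e-12 [ 0.534 -0.008  0.016] [ -4.4  22.1 -28.9 -77.7 -12.9 -11.1] [-0.83 -0.77  0.51] [ 1.13 -1.19  0.01] 0.0671 0.054
10.5 4e-12 [ 0.54  -0.01   0.016] [ -4.1  22.5 -28.2 -76.3 -12.8 -12.7] [-0.97 -0.84  0.57] [ 1.13 -1.19  0.01] 0.061 0.05
9 4e-12 [ 0.547 -0.012  0.016] [ -3.7  22.9 -27.6 -75.  -12.6 -14.3] [-1.1  -0.91  0.64] [ 1.13 -1.19  0.01] 0.0548 0.048
7.5 4e-12 [ 0.553 -0.014  0.016] [ -3.4  23.2 -26.9 -73.7 -12.5 -15.9] [-1.24 -0.97  0.7 ] [ 1.13 -1.19  0.01] 0.0486 0.046
6 4e-12 [ 0.559 -0.016  0.016] [ -3.1  23.6 -26.2 -72.5 -12.4 -17.5] [-1.38 -1.03  0.77] [ 1.13 -1.19  0.01] 0.0422 0.044
4.5 4e-12 [ 0.566 -0.017  0.016] [ -2.8  24.  -25.6 -71.2 -12.3 -19. ] [-1.52 -1.09  0.84] [ 1.13 -1.19  0.01] 0.0358 0.041
3 4e-12 [ 0.573 -0.018  0.016] [ -2.4  24.4 -24.9 -69.9 -12.2 -20.6] [-1.66 -1.14  0.92] [ 1.13 -1.19  0.01] 0.0294 0.04
1.5 4e-12 [ 0.579 -0.019  0.016] [ -2.1  24.7 -24.3 -68.6 -12.  -22.2] [-1.81 -1.19  0.99] [ 1.13 -1.19  0.01] 0.0229 0.039
0 4e-12 [ 0.586 -0.02   0.016] [ -1.7  25.1 -23.6 -67.4 -11.9 -23.8] [-1.95 -1.23  1.06] [ 1.13 -1.19  0.01] 0.0163 0.037
-1 4e-12 [ 0.59  -0.021  0.016] [ -1.5  25.3 -23.3 -66.6 -11.8 -24.7] [-2.04 -1.26  1.11] [ 1.13 -1.19  0.01] 0.0125 0.036
```

Push to about θ=3° first, then check.

Call:
move_arm --motion '[-0.1, -0.2, 0.1, 0.5, -0.5, 0, 1, -0.22, -0.46, 0.22, 1.13, -1.19, 0.01, 1, -0.37, -0.53, 0.29, 1.13, -1.19, 0.01, 1, -0.52, -0.6, 0.37, 1.13, -1.19, 0.01, 1, -0.7, -0.69, 0.45, 1.13, -1.19, 0.01, 1, -0.83, -0.77, 0.51, 1.13, -1.19, 0.01, 1, -0.97, -0.84, 0.57, 1.13, -1.19, 0.01, 1, -1.1, -0.91, 0.64, 1.13, -1.19, 0.01, 1, -1.24, -0.97, 0.7, 1.13, -1.19, 0.01, 1, -1.38, -1.03, 0.77, 1.13, -1.19, 0.01, 1, -1.52, -1.09, 0.84, 1.13, -1.19, 0.01, 1, -1.66, -1.14, 0.92, 1.13, -1.19, 0.01, 1, -1.66, -1.14, 0.92, 1.13, -1.19, 0.01, 1]'

```text
time_s: 14.98
tcp_pos: [0.5733, -0.018, 0.0158]
ee_rot: [[-0.803, -0.076, 0.591], [0.034, 0.984, 0.173], [-0.595, 0.16, -0.788]]
wrist_force: [-0.7, 0.4, -0.3]
gripper_width: 0.006
```

Run:
```python
from kin import *
from h import *
s=r.sense();print(s["tcp_pos"],s["joints"].round(1),s["wrist_force"])
Rm=Rt(38,12)
for th in(1.5,0,-1,-2):
    P=push(th,.235,Rm);print(th,row(P,Rm,s))
cv2.imwrite("pics/w8.png",imaging.capture("wrist"))
```

```text
[ 0.57326982 -0.01799592  0.01575977] [ -2.4  24.4 -24.9 -70.  -12.2 -20.5] [-0.71933634  0.373109   -0.3239695 ]
1.5 (array([-0.123, -0.043,  0.075]), array([ 0.003, -0.002,  0.02 ]))
0 (array([-0.257, -0.078,  0.169]), array([ 0.003, -0.002,  0.02 ]))
-1 (array([-0.336, -0.099,  0.224]), array([ 0.003, -0.002,  0.02 ]))
-2 (array([-0.415, -0.118,  0.28 ]), array([ 0.003, -0.002,  0.02 ]))
```

View pics/w8.png

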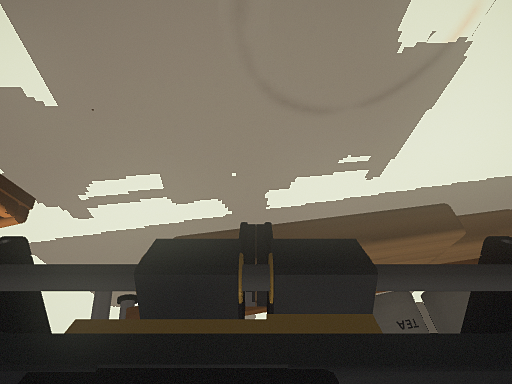

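Fingers are at the board's near edge (free end left of (240,235)); no anomalies. Continue in small steps to 0°.

Call:
move_arm --motion '[-0.06, -0.02, 0.04, 0, 0, 0, 1, -0.12, -0.04, 0.075, 0, 0, 0, 1, -0.19, -0.06, 0.12, 0, 0, 0, 1, -0.22, -0.07, 0.145, 0, 0, 0, 1, -0.26, -0.08, 0.17, 0, 0, 0, 1, -0.26, -0.08, 0.17, 0, 0, 0, 1]'

```text
time_s: 15.53
tcp_pos: [0.5856, -0.0201, 0.016]
ee_rot: [[-0.803, -0.076, 0.591], [0.035, 0.984, 0.174], [-0.594, 0.16, -0.788]]
wrist_force: [-1.2, -0.0, 0.2]
gripper_width: 0.006
```

Call:
move_arm --motion '[-0.02, -0.005, 0.014, 0, 0, 0, 1, -0.04, -0.01, 0.028, 0, 0, 0, 1, -0.04, -0.01, 0.028, 0, 0, 0, 1]'

```text
time_s: 15.78
tcp_pos: [0.5873, -0.0204, 0.0158]
ee_rot: [[-0.804, -0.076, 0.59], [0.034, 0.984, 0.174], [-0.594, 0.16, -0.788]]
wrist_force: [-2.1, 1.0, 1.1]
gripper_width: 0.009
```

Call:
move_arm --motion '[-0.02, -0.005, 0.014, 0, 0, 0, 1, -0.04, -0.01, 0.028, 0, 0, 0, 1, -0.04, -0.01, 0.028, 0, 0, 0, 1]'

```text
time_s: 16.03
tcp_pos: [0.5878, -0.0203, 0.0155]
ee_rot: [[-0.805, -0.077, 0.588], [0.034, 0.984, 0.175], [-0.592, 0.161, -0.789]]
wrist_force: [-7.0, -0.0, 5.4]
gripper_width: 0.006
```

Run:
```python
from kin import *
from h import *
s=r.sense();print(s["tcp_pos"],s["wrist_force"],(s["tcp_pos"]-c0)@xs)
cv2.imwrite("pics/w9.png",imaging.capture("wrist"));cv2.imwrite("pics/s9.png",imaging.capture("scene"))
```

```text
[ 0.5878142  -0.02031462  0.01551545] [-6.95222989e+00 -5.32701873e-03  5.36403664e+00] -0.06301189647196227
```

View pics/w9.png

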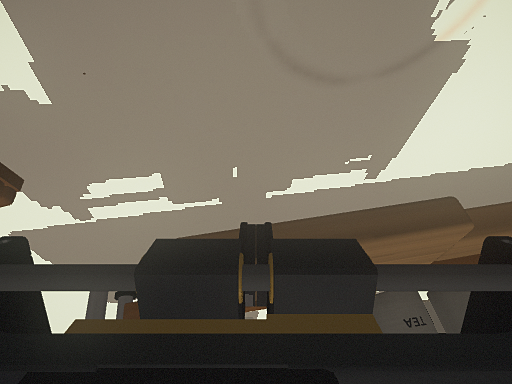

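View pics/s9.png

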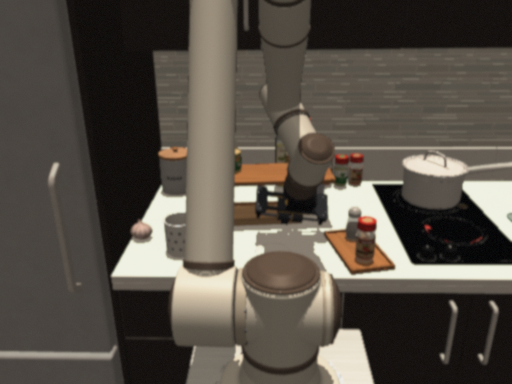

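Call:
move_arm --motion '[0.1, 0.03, -0.07, 0, 0, 0, 1, 0.4, 0.1, -0.28, 0, 0, 0, 1, 0.8, 0.15, -0.56, 0, 0, 0, 1, 1.2, 0.2, -0.84, 0, 0, 0, 1, 1.5, 0.25, -1.05, 0, 0, 0, 1, 1.8, 0.25, -1.3, 0, 0, 0, 1, 1.8, 0.25, -1.3, 0, 0, 0, 1]'

```text
time_s: 16.72
tcp_pos: [0.4963, -0.0179, 0.0156]
ee_rot: [[-0.805, -0.074, 0.588], [0.036, 0.984, 0.173], [-0.592, 0.161, -0.79]]
wrist_force: [0.4, -0.6, 0.7]
gripper_width: 0.006
```

Run:
```python
from kin import *
from h import *
s=r.sense();print(s["tcp_pos"],s["joints"].round(1),s["wrist_force"])
a=imaging.capture("wrist");cv2.imwrite("pics/w10.png",a)
a=imaging.capture("top");cv2.imwrite("pics/t10.png",cv2.resize(a[120:300,130:390],None,fx=3,fy=3,interpolation=cv2.INTER_CUBIC))
```

```text
[ 0.49633822 -0.01787004  0.0156014 ] [ -9.2  20.4 -32.7 -83.  -15.5  -1.8] [ 0.35874784 -0.55031989  0.65132396]
```

View pics/w10.png

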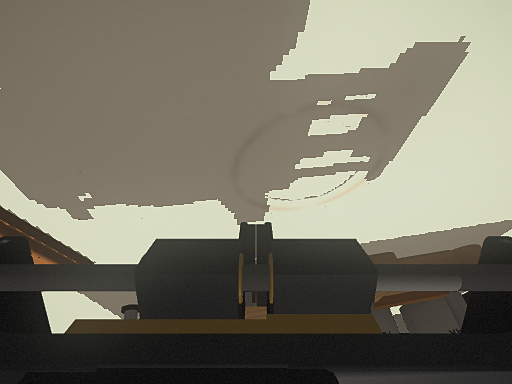

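View pics/t10.png

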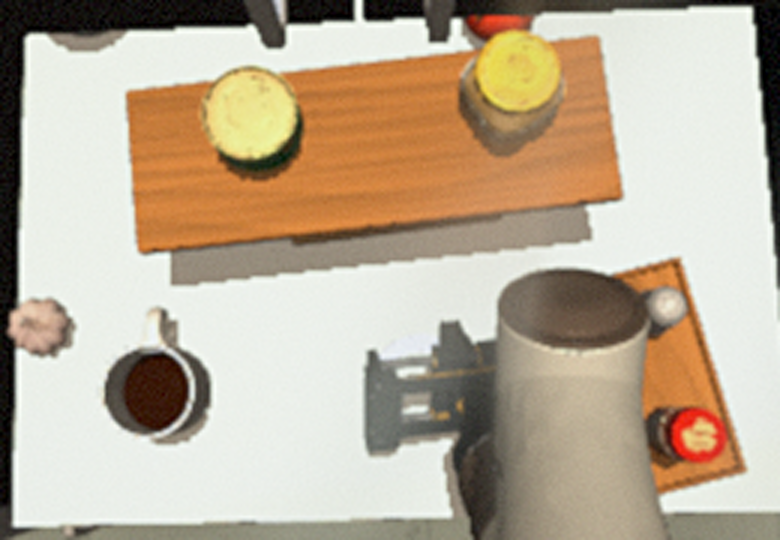

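Run:
```python
from h import *
a=imaging.capture("top");cv2.imwrite("pics/t11.png",cv2.resize(a[180:215,215:315],None,fx=8,fy=8,interpolation=cv2.INTER_NEAREST))
```

```text
(no output)
```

View pics/t11.png

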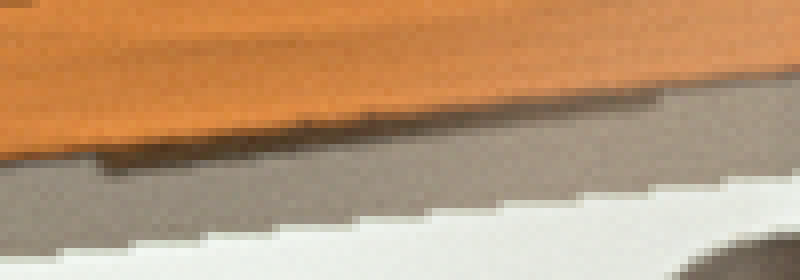

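Run:
```python
from h import *
for z in (0,.028):
    A=ray("top",[(215+105/8-.4,180+174/8-.4),(215+655/8-.4,180+102/8-.4)],z);d=A[0]-A[1]
    print(A.round(4).tolist(),np.degrees(np.arctan2(-d[0],d[1])))
# deck front/back edge, refit
A=ray("top",[(130,120),(1,1)],0)
a=imaging.capture("top");h=cv2.cvtColor(a,cv2.COLOR_BGR2HSV)
w=cv2.inRange(h,(8,120,140),(18,255,255))
for cols in((182,225),(225,300),(182,300),(300,330)):
    P=[(c,np.nonzero(w[:215,c])[0].max()) for c in range(*cols)]
    k=np.polyfit(*np.array(P,float).T,1);e=ray("top",[(cols[0],np.polyval(k,cols[0])),(cols[1],np.polyval(k,cols[1]))],.14);d=e[0]-e[1];print("deck front",cols,np.degrees(np.arctan2(-d[0],d[1])).round(2))
```

```text
[[0.5829, 0.1239, 0.0], [0.6022, -0.0723, 0.0]] 5.614597612384584
[[0.579, 0.121, 0.028], [0.5977, -0.0696, 0.028]] 5.614597612384604
deck front (182, 225) 4.26
deck front (225, 300) 4.42
deck front (182, 300) 4.37
deck front (300, 330) 4.96
```

Run:
```python
from kin import *
from h import row,r
p=np.load("p.npy");s=r.sense();q0=s["joints"]
PA=np.array([.42,0,.15]);RA=Rt(0,0)
qA,c=ik(PA,RA,p,[20,18,-33,0,-38,-105]);print(qA.round(1),c)
for u in np.linspace(.0714,1,14):
    q=q0+(qA-q0)*u;P,Q=fk(q,p);a,b=row(P,Q,s);w=(Q@G.T).T+P;ff=(Q@F.T).T+P;W,V=arm(q,p)
    print(round(u,2),P.round(3),a.round(2),b.round(2),w[:,2].min().round(3),ff[:,2].min().round(3),deckclr(P,Q),clr(P,Q),q[4].round(1),V.round(2))
```

```text
[  22.4    6.2  -32.9   -0.   -50.9 -108. ] 5.992033094492858e-22
0.07 [ 0.492 -0.002  0.023] [ 0.07  0.42 -0.17] [-0.72  0.28 -0.02] 0.037 0.014 0.1007 [0.06, 0.059, 0.118] -18.0 [ 0.32 -0.07  0.27]
0.14 [0.484 0.012 0.029] [ 0.16  0.8  -0.36] [-1.36  0.7  -0.05] 0.04 0.02 0.1066 [0.07, 0.066, 0.116] -20.5 [ 0.32 -0.08  0.27]
0.21 [0.474 0.023 0.035] [ 0.27  1.11 -0.58] [-1.9   1.23 -0.08] 0.045 0.026 0.111 [0.08, 0.072, 0.133] -23.1 [ 0.33 -0.08  0.28]
0.29 [0.464 0.032 0.041] [ 0.4   1.37 -0.82] [-2.33  1.85 -0.11] 0.051 0.032 0.1137 [0.089, 0.08, 0.171] -25.6 [ 0.33 -0.08  0.29]
0.36 [0.453 0.038 0.048] [ 0.52  1.57 -1.07] [-2.61  2.54 -0.14] 0.059 0.039 0.1155 [0.097, 0.086, 0.189] -28.1 [ 0.34 -0.08  0.31]
0.43 [0.443 0.041 0.054] [ 0.63  1.7  -1.34] [-2.74  3.29 -0.19] 0.068 0.046 0.1183 [0.104, 0.092, 0.209] -30.7 [ 0.35 -0.08  0.32]
0.5 [0.433 0.042 0.062] [ 0.71  1.77 -1.62] [-2.71  4.05 -0.24] 0.079 0.053 0.1191 [0.112, 0.099, 0.23] -33.2 [ 0.36 -0.08  0.33]
0.57 [0.425 0.04  0.07 ] [ 0.76  1.78 -1.91] [-2.52  4.8  -0.29] 0.092 0.062 0.1201 [0.131, 0.103, 0.273] -35.7 [ 0.37 -0.07  0.35]
0.64 [0.419 0.036 0.079] [ 0.75  1.73 -2.2 ] [-2.15  5.51 -0.35] 0.108 0.073 0.1216 [9, 0.108, 9] -38.3 [ 0.38 -0.07  0.36]
0.71 [0.414 0.031 0.089] [ 0.68  1.64 -2.5 ] [-1.62  6.15 -0.41] 0.126 0.084 0.1242 [9, 9, 9] -40.8 [ 0.39 -0.06  0.38]
0.79 [0.412 0.024 0.102] [ 0.54  1.52 -2.8 ] [-0.95  6.68 -0.47] 0.146 0.098 0.1255 [9, 9, 9] -43.3 [ 0.4  -0.05  0.4 ]
0.86 [0.412 0.016 0.116] [ 0.32  1.39 -3.11] [-0.14  7.08 -0.52] 0.168 0.113 0.1254 [9, 9, 9] -45.9 [ 0.41 -0.03  0.42]
0.93 [0.415 0.008 0.132] [ 0.02  1.25 -3.42] [ 0.78  7.32 -0.56] 0.193 0.13 0.1239 [9, 9, 9] -48.4 [ 0.41 -0.02  0.44]
1.0 [0.42 0.   0.15] [-0.37  1.12 -3.74] [ 1.79  7.38 -0.57] 0.22 0.15 0.1213 [9, 9, 9] -50.9 [ 0.42 -0.    0.46]
```

Call:
move_arm --motion '[0.07, 0.42, -0.17, -0.72, 0.28, -0.02, 1, 0.16, 0.8, -0.36, -1.36, 0.7, -0.05, 1, 0.27, 1.11, -0.58, -1.9, 1.23, -0.08, 1, 0.4, 1.37, -0.82, -2.33, 1.85, -0.11, 1, 0.52, 1.57, -1.07, -2.61, 2.54, -0.14, 1, 0.63, 1.7, -1.34, -2.74, 3.29, -0.19, 1, 0.71, 1.77, -1.62, -2.71, 4.05, -0.24, 1, 0.76, 1.78, -1.9, -2.52, 4.8, -0.29, 1, 0.75, 1.73, -2.2, -2.15, 5.5, -0.35, 1, 0.68, 1.64, -2.5, -1.62, 6.15, -0.41, 1, 0.54, 1.52, -2.8, -0.95, 6.68, -0.47, 1, 0.32, 1.39, -3.1, -0.14, 7.08, -0.52, 1, 0.02, 1.25, -3.42, 0.78, 7.32, -0.56, 1, -0.37, 1.12, -3.74, 1.79, 7.38, -0.57, 1, -0.37, 1.12, -3.74, 1.79, 7.38, -0.57, 1, -0.37, 1.12, -3.74, 1.79, 7.38, -0.57, 1]'

```text
time_s: 18.25
tcp_pos: [0.421, 0.0017, 0.1506]
ee_rot: [[-0.997, -0.078, 0.002], [-0.078, 0.997, 0.002], [-0.002, 0.002, -1.0]]
wrist_force: [-0.2, -0.2, 0.4]
gripper_width: 0.007
```

Run:
```python
from h import *
s=r.sense();print(s["tcp_pos"],s["joints"].round(1),s["wrist_force"])
a=imaging.capture("wrist");cv2.imwrite("pics/w12.png",a)
a=imaging.capture("top");cv2.imwrite("pics/t12.png",cv2.resize(a[120:300,130:390],None,fx=3,fy=3,interpolation=cv2.INTER_CUBIC))
```

```text
[0.42101101 0.0017142  0.15059706] [ 2.25e+01  6.20e+00 -3.28e+01 -1.00e-01 -5.09e+01 -1.08e+02] [-0.21490766 -0.20448987  0.39814697]
```

View pics/w12.png

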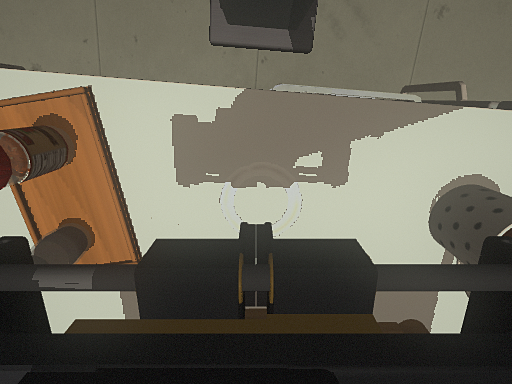

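View pics/t12.png

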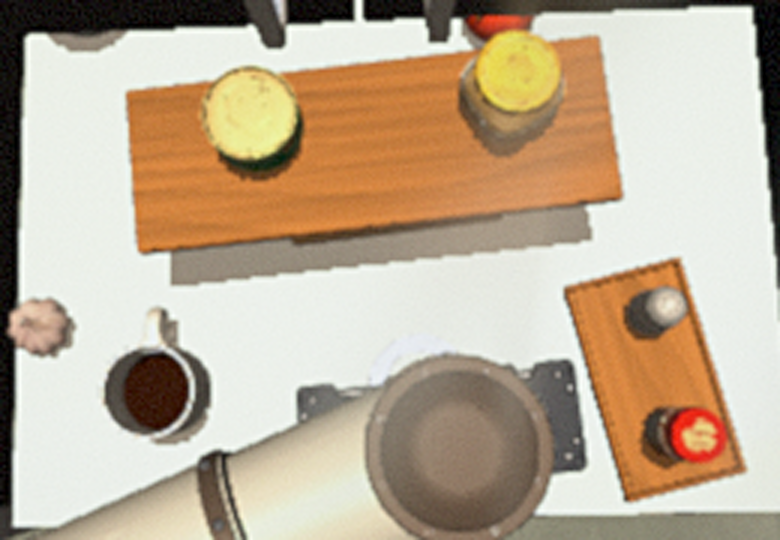

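Call:
move_arm --motion '[0, -0.3, -0.8, 0, 0, 0, 1, 0.2, -0.8, -1.6, 0, 0, 0, 1, 0.4, -1.4, -2.3, 0, 0, 0, 1, 0.6, -2.1, -2.3, 0, 0, 0, 1, 0.9, -2.9, -2.3, 0, 0, -0.4, 1, 1.2, -3.7, -2.3, 0, 0, -0.8, 1, 1.4, -4.5, -2.3, 0, 0, -1.2, 1, 1.7, -5.3, -2.3, 0, 0, -1.6, 1, 1.9, -6.1, -2.3, 0, 0, -2, 1, 2.2, -6.9, -2.3, 0, 0, -2.4, 1, 2.4, -7.7, -2.3, 0, 0, -2.8, 1, 2.7, -8.5, -2.3, 0, 0, -3.2, 1, 2.9, -9.3, -2.3, 0, 0, -3.6, 1, 3.2, -10.1, -2.3, 0, 0, -4, 1, 3.4, -10.9, -2.3, 0, 0, -4, 1, 3.6, -11.5, -2.3, 0, 0, -4, 1, 3.7, -11.8, -2.3, 0, 0, -4, 1, 3.7, -11.8, -2.3, 0, 0, -4, 1, 3.7, -11.8, -2.3, 0, 0, -4, 1]'

```text
time_s: 19.93
tcp_pos: [0.3075, -0.4812, 0.2398]
ee_rot: [[-0.912, -0.41, -0.002], [-0.41, 0.912, 0.003], [0.0, 0.004, -1.0]]
wrist_force: [-0.3, 0.1, -0.4]
gripper_width: 0.003
```

Run:
```python
from h import *
s=r.sense();print(s["tcp_pos"],s["joints"].round(1),s["wrist_force"])
a=imaging.capture("scene");cv2.imwrite("pics/s13.png",cv2.resize(a[130:290,120:400],None,fx=2.8,fy=2.8,interpolation=cv2.INTER_CUBIC));cv2.imwrite("pics/s13r.png",a)
a=imaging.capture("top");cv2.imwrite("pics/t13r.png",a);cv2.imwrite("pics/t13.png",cv2.resize(a[180:215,215:315],None,fx=8,fy=8,interpolation=cv2.INTER_CUBIC))
```

```text
[ 0.30747936 -0.48115274  0.23975946] [-41.2  16.2  -5.6  -0.1 -68.4 -24.5] [-0.29664383  0.06160557 -0.4118605 ]
```

View pics/s13.png

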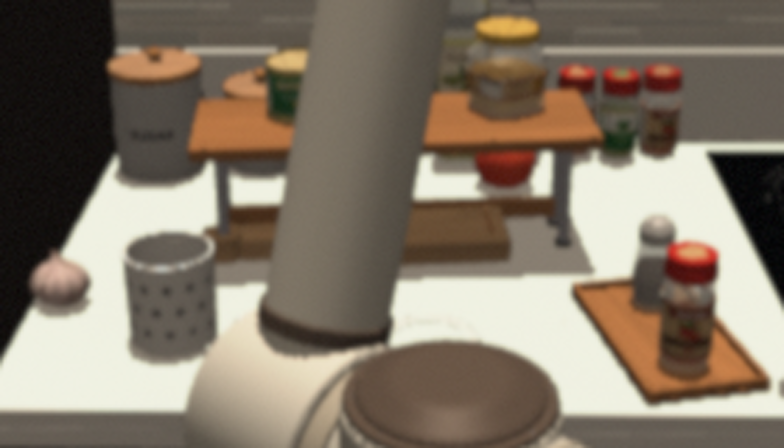

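View pics/t13.png

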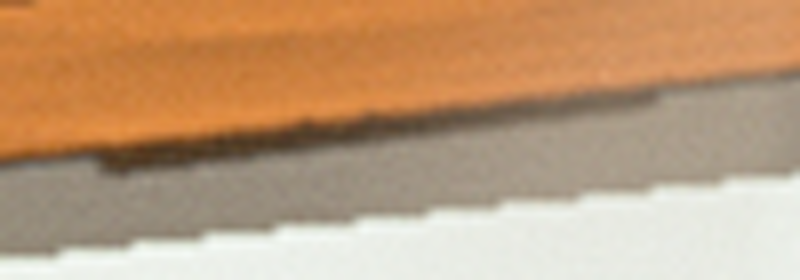

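Run:
```python
from h import *
from kin import c0,xs,ys
a=cv2.imread("pics/t13r.png").astype(float);g=a.mean(2)
P=[]
for c in range(231,295):
    r0=int(202-(c-228)*9.1/68.8)
    col=g[r0-2:r0+4,c];d=np.diff(col);i=d.argmax()
    # half-level crossing: strip ~min, shadow ~ value at r0+3
    mn=g[r0-4:r0+2,c].min();hi=g[r0+3,c];lv=(mn+hi)/2
    rr=np.arange(r0-3,r0+4);v=g[r0-3:r0+4,c]
    for k in range(len(rr)-1,0,-1):
        if v[k]>=lv>v[k-1]:P.append((c,rr[k-1]+(lv-v[k-1])/(v[k]-v[k-1])));break
P=np.array(P);k=np.polyfit(P[:,0],P[:,1],1);res=P[:,1]-np.polyval(k,P[:,0]);print(len(P),res.std())
e=ray("top",[(231,np.polyval(k,231)),(295,np.polyval(k,295))],0);d=e[0]-e[1]
print("board edge yaw",np.degrees(np.arctan2(-d[0],d[1])),"shelf x",((e-c0)@xs).round(4))
# same with rail/front board edges in scene image not occluded: right part
h=cv2.cvtColor(a.astype(np.uint8),cv2.COLOR_BGR2HSV);w=cv2.inRange(h,(8,120,110),(18,255,255))
# deck left & right & back edges by subpixel on blue channel
b=a[...,0]
Q=[]
for c in range(180,330):
    if 195<c<235 or 280<c<322:continue
    v=b[125:160,c];i=np.argmax(-(np.diff(v)));lv=(v[max(i-2,0)]+v[min(i+3,34)])/2
    for m in range(max(i-2,0),min(i+3,33)):
        if v[m]>=lv>v[m+1]:Q.append((c,125+m+(v[m]-lv)/(v[m]-v[m+1])));break
Q=np.array(Q);kq=np.polyfit(Q[:,0],Q[:,1],1);R_=Q[:,1]-np.polyval(kq,Q[:,0]);Q=Q[abs(R_)<1];kq=np.polyfit(Q[:,0],Q[:,1],1)
e=ray("top",[(180,np.polyval(kq,180)),(330,np.polyval(kq,330))],.14);d=e[0]-e[1];print("deck back yaw",np.degrees(np.arctan2(-d[0],d[1])),len(Q))
# scene camera: board top front edge / free end corner
s=cv2.imread("pics/s13r.png")
print("scene px of stowed front edge at y=-.115 z=.028/0 :",proj("scene",[c0-.0575*xs-.115*ys+[0,0,.028],c0-.0575*xs-.115*ys]), proj("top",[c0-.0575*xs-.115*ys,c0-.0575*xs+.085*ys]))
```

```text
64 0.10649985606791583
board edge yaw 5.2763723509687335 shelf x [-0.0573 -0.0543]
deck back yaw 4.572755756956497 70
scene px of stowed front edge at y=-.115 z=.028/0 : [[302.94261248 215.02993459]
 [302.68106077 223.97280116]] [[297.33676623 193.96172756]
 [227.36268701 201.5414981 ]]
```

Run:
```python
from station import r
print(r.finish_job())
```

```text
the job is handed in; nothing more can be done
None
```

I put the spice jar upright on the free half of the tray. I then swung the board in under the shelf until it came to rest against the back rail. I handed the job in at about 20 s of the 69 s allowed, with the arm parked clear of everything.

**The push:** the slanted 35° pose was out of joint range the first time. I pushed the board to about 15° with upright fingers, then finished with the fingers tilted 38° and leaning slightly to the left. At the end of the push the wrist force rose to about 9 N in total (7 N along the push direction), which I took as the board meeting the rail.

**Last checks (from images and force readings):**
- **Board:** the image puts its edge 0.7–0.9° from parallel with the shelf, with the free end slightly further in than nominal. That is inside the 2° limit, though one rougher reading gave 1.2°.
- **Jar:** it stands upright on the tray and is let go.
- **Bystanders:** the salt shaker, honey jar, tin, mug and garlic looked unmoved in the pictures. I did not measure their positions again.
- **Shelf:** no wrist-force reading between moves showed a knock against it.

No final check failed.

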